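# Set up the fold-down weighing corner

### The arm

A 6-joint arm with a two-finger parallel gripper is mounted at the origin on the work surface. World frame = base frame: x ahead of the robot, y to its left, z up, the work surface at z = 0. Lengths are in m, angles in rad, forces in N, time in s.
With the tool pointing down it reaches from about 0.425 to 0.925 m from the base axis. Payload 12.5 kg.
Tool frame: the origin (TCP) lies on the centre line of the jaws, within the pads' length; the fingertips stand 8 mm ahead of it and the grasp point (between the pads) lies 11 mm behind it; z points along the fingers, y is the direction in which the jaws open and shut (so a half turn about z gives the same grasp; the last joint's range is limited). The gripper opens to 85 mm and grips with 20 to 120 N. Pads are 22 mm wide; open, the fingers measure 114 mm over their backs; the gripper's body (76 mm by 85 mm) begins 54 mm behind the grasp point. The pads swing forward as they close: fully open they stand 13 mm farther back than shut.
Start: joints at [-0.106, 0.491, 1.559, -0, 1.092, -0.106], TCP at [0.625, 0, 0.239] pointing down, gripper open.
Joint ranges: [-3.1, 3.1], [-0.84, 2.19], [0.05, 2.79], [-1.13, 4.28], [0.06, 2.93], [-2.69, 2.69]. Speed limits (rad/s): [2.22, 2.22, 2.79, 3.14, 3.14, 3.14].

### API

Orientations are given as a unit quaternion [x, y, z, w].
In Python, from rig import r gives the robot as it stands.
- The arm moves only by the tool jog_arm, never from a script. Its argument "steps" is a list of rows, each an object of numbers: "tx", "ty", "tz": the shift along the tool's x, y, z in mm; "rx", "ry", "rz": the turn, a rotation vector about the tool's x, y, z in degrees; "fingers": the opening in per cent of the stroke, from 0 (shut) to 100 (fully open). A call has 1 to 20 rows; each row shifts and turns the commanded pose from where the row before left it, along the tool's axes as they then stand; what a row does not reach is not made up. A row lasts 1/12 s, in which the tool goes at most 41.7 mm and 7.16 degrees, less where a joint would pass 70% of its speed; a pose out of reach is approached as far as the arm can. A call is refused whole if a number of a shift passes 41.7 or a number of a turn 7.16, either way. A call with a gripper value outside its range is refused whole. The fingers move at their own pace and stop on an object; the grip force is fixed at half the most. Time passes only in rows, so rows that do not move let the fingers close. It gives the time, the measured TCP pose, the force and the opening at its end, in the units of the state.
- r.get_obs(): the state, without advancing time (a new reading comes with each control period).
- r.capture(name): name is "scene" or "side" or "wrist"; returns a dict with "pixels" (420x560x3 uint8, red, green, blue), "z_map" (420x560 float32, m along the optical axis (not along the pixel's ray), 0 where there is no reading), "fovy" (degrees; the focal length in pixels is half the picture's height over the tangent of half this angle, whatever the lens; pixels are square), "cx", "cy" (the principal point, pixels), "camera_from_world" (4x4, takes a point from world to camera coordinates); the wrist camera has in their place "mount" (4x4, takes a point from camera to tool coordinates, whose origin is the TCP and whose axes are the flange's). Camera axes: x right, y down, z forward; pixel columns grow to the right and rows downward; lengths in m; the calibration is good to about 2 mm. A picture is of the moment at which its call begins: read the wrist's pose just before it.
- r.finish_job(): hands the job in, once; it reports no verdict.
The state is a dict: "time": time; "joints": joint angles; "dq": joint speeds; "effort": joint torques, N m; "ee_pos": TCP position; "ee_rot": TCP orientation; "wrist_force": force on the tool from outside, world axes, zero at the start; "wrist_torque": the same for the moment, N m; "gripper_width": finger opening in m.
Only numpy, scipy, OpenCV 4.12 (cv2) and the standard library are available. Lean on these libraries where they do the work, as an engineer would, in place of code of your own. Each camera call takes 0.05 s, during which the arm holds its last target. There are 200 camera calls.

### The job

Set up the weighing corner: pull both slide-out supports of the oak drop-front worktop fully out, and only then swing its flap down and lower it gently so that it lies level on them. Stand every glass shaker upright on the lowered flap, and hang the steel weighing pan by its handle from the sprung balance hook and wait until it has stopped bobbing. Leave the bench scraper, spatula and stone fragment lying where they are.

Things in the scene. Friction and masses are not known exactly. Their poses are not given: they have to be found in the camera images.
- support_left (a joint): left (as seen by the robot) slide-out support, an oak bar 24 mm wide and high under the flap: metres pulled out, 0 is pushed home, 0.12 is fully out against its stop (slight drag, about 2 N); it stays where it is left
- support_right (a joint): the right slide-out support, the same
- support_left_pull (a point): upright dowel pull at the front end of the left support, 24 mm across, 24 mm of it standing above the bar (the bar below it is also 24 mm wide); point on its axis 10 mm above the bar's top and 92 mm above the counter. x axis: horizontally from the front into the unit; pull along minus x
- support_right_pull (a point): the same on the right support
- flap (a joint): angle of the drop-front flap in radians: 0 is shut (leaning 0.21 rad back past upright, rests there), about 0.21 is upright, 1.781 is level on the pulled-out supports; beyond upright it falls by itself if let go. Oak panel 300 wide, 150 high, 16 mm thick, 0.5 kg, hinged along its lower edge; the hinge line is 90 mm above the counter
- flap_bar (a point): centre of the steel pull bar that stands beyond the flap's free edge on two arms, parallel to the hinge line and 210 mm from it: a round bar 12 mm thick, 100 mm between the arms, 49 mm clear between bar and panel. Its y axis runs along the bar; when shut it is on top, about 295 mm above the counter; when level it is 90 mm above the counter
- worktop (a point): fixed point of the unit, 98 mm above the counter: the centre of the flap's upper face once the flap lies level. x axis: horizontal, from the front towards the hinge (the hinge line is 80 mm further along x and 8 mm lower), y axis: along the hinge line, to the left; the level face reaches from -75 to +75 mm in x and -150 to +150 mm in y. Fixed side cheeks 200 mm high and a low deck stand behind the hinge line
- hook (a joint): how far the sprung hook has dipped, in metres: 0 unloaded, at most 0.06; the loaded pan makes it dip 18 to 32 mm, and it bobs for a second or two
- hook_seat (a point): the sprung hook's seat, the point on top of the 8 mm wire where a hung handle rests, at 200 mm above the counter unloaded. The hook arm is level, sticks out 130 mm from an upright column (300 mm high with its dial) towards the robot; x axis: along the arm from its tip to the column. The seat is 22 mm long; its upturned tip, 8 to 20 mm in front of the seat, rises 26 mm above it, and behind the seat the arm steps up 22 mm
- pan_bar (a point): weighing pan: open steel pan 80 (x) by 130 (y) by 45 mm high, 0.28 to 0.42 kg, with a fixed upright handle, a frame of 10 mm round bar over its middle; this point is the middle of the handle's level top bar, 130 mm above the pan's underside. y axis along the bar, which is 123 mm long, so there is room to grip it beside the middle; z up. Below the bar the handle is open down to the pan's rim, 80 mm lower
- scraper: bystander: red plastic bench scraper lying flat, 105 by 150 mm, at most 18 mm high
- bamboo_spatula: bystander: bamboo spatula lying flat, 270 mm long, 8 mm high; origin near its middle, x axis along it to the blade
- stone_fragment: bystander: half-round ceramic pizza stone fragment, 180 mm across, 16 mm thick, lying flat
- shaker_1_mid (a point): frosted glass shaker with a steel twist cap, a squat cylinder 60 mm across and 75 mm high, with a thick glass foot, 0.14 to 0.28 kg, standing upright; point at its centre, 37 mm above its underside, z axis along it. May be absent. Two or three are on the counter
- shaker_2_mid (a point): frosted glass shaker with a steel twist cap, a squat cylinder 60 mm across and 75 mm high, with a thick glass foot, 0.14 to 0.28 kg, standing upright; point at its centre, 37 mm above its underside, z axis along it. May be absent. Two or three are on the counter
- shaker_3_mid (a point): frosted glass shaker with a steel twist cap, a squat cylinder 60 mm across and 75 mm high, with a thick glass foot, 0.14 to 0.28 kg, standing upright; point at its centre, 37 mm above its underside, z axis along it. May be absent. Two or three are on the counter

How it is judged:
By the outcome, as a careful person would: the job done as asked, in the order asked, and still so for the second after the job is handed in, with the robot touching nothing.
Of shaker_1, shaker_2, shaker_3 only 2 to 3 are there at a start; the rules pass over those that are not, and their reading is None.
At some moment in a run one of shaker_1, shaker_2, shaker_3 may be knocked a few centimetres aside while the robot is not near it.
It also fails if it takes over 210 s, if anything falls off the work surface, if the arm or the gripper's body presses on something with over 40 N, if the wrist force passes 120 N, or if a joint passes its speed limit or range.

## Working session

There is one attempt and no reset: what is moved stays moved. The work goes in short steps, Python scripts to look and compute and a tool call to move; the robot and the scene stay as the last step left them, time stands still between calls to the robot, and variables do not carry over. Pictures are saved under pics/ and viewed, about 12 in all and at most 16, crops included, and the job is handed in when it is done.

Besides the shell and the picture viewer there is one more tool, called after "Request:" as name(argument=value, ...) on one line, values as JSON. jog_arm: Moves the arm, as the interface text tells. Its arguments: {"type":"object","properties":{"steps":{"type":"array"}},"required":["steps"]}

```bash
ls; mkdir -p pics; cat > h.py <<'E'
import numpy as np, cv2
from rig import r
from scipy.spatial.transform import Rotation as R
def cap(n):
    o=r.get_obs(); c=r.capture(n); h,w=c['z_map'].shape
    f=h/2/np.tan(np.radians(c['fovy'])/2)
    if n=='wrist':
        T=np.eye(4);T[:3,:3]=R.from_quat(o['ee_rot']).as_matrix();T[:3,3]=o['ee_pos']; W=T@c['mount']
    else: W=np.linalg.inv(c['camera_from_world'])
    v,u=np.mgrid[:h,:w]; z=c['z_map']
    P=np.stack([(u-c['cx'])/f*z,(v-c['cy'])/f*z,z,np.ones_like(z)],-1)@W.T
    P=P[...,:3].copy(); P[z==0]=np.nan
    return c['pixels'],P,W,f,c
def save(n,img): cv2.imwrite('pics/'+n,cv2.cvtColor(img,cv2.COLOR_RGB2BGR))
E
python3 - <<'E'
from h import *
for n in('scene','side'):
    im,P,W,f,c=cap(n); save(n+'0.png',im); np.save(n+'0.npy',P); print(n,W.round(3),f,c['cx'],c['cy'])
print(r.get_obs())
E
```

```text
pics
scene [[ 0.231  0.639 -0.734  1.39 ]
 [ 0.973 -0.142  0.183 -0.217]
 [ 0.012 -0.756 -0.655  0.957]
 [ 0.     0.     0.     1.   ]] 424.9267845910285 279.71892875525936 209.62462568095376
side [[ 0.988 -0.069  0.141  0.36 ]
 [-0.155 -0.551  0.82  -0.992]
 [ 0.021 -0.832 -0.555  0.874]
 [ 0.     0.     0.     1.   ]] 403.21459862935416 284.6532396176312 211.9620298515556
{'time': 0.1, 'joints': array([-1.05615582e-01,  4.91513745e-01,  1.55934771e+00, -1.15169923e-05,
        1.09170756e+00, -1.05587389e-01]), 'dq': array([ 7.62325174e-05,  1.82767301e-04, -3.41827271e-03, -1.04993484e-03,
       -6.31094020e-04, -1.38997510e-03]), 'effort': array([ 1.65888025e-03, -6.19446945e+01, -2.62024283e+01, -1.08395730e-04,
        2.98314291e-03, -4.12389943e-05]), 'ee_pos': array([6.24827384e-01, 2.87426069e-05, 2.38791238e-01]), 'ee_rot': array([ 7.07114786e-01,  7.07098608e-01, -3.10858526e-04, -3.76444197e-04]), 'wrist_force': array([ 0.28470606,  0.38981314, -0.94116404]), 'wrist_torque': array([0.03028659, 0.03623543, 0.01738391]), 'gripper_width': 0.08552233938002614}
```

View pics/scene0.png

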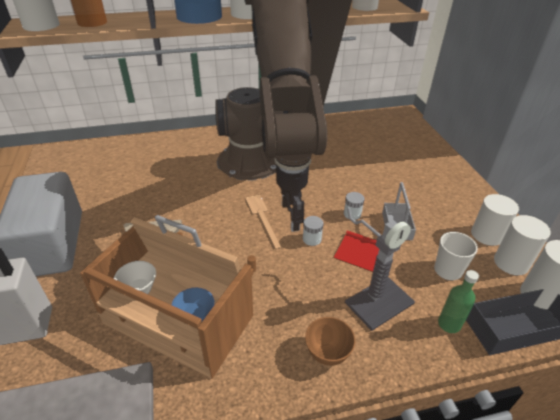

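View pics/side0.png

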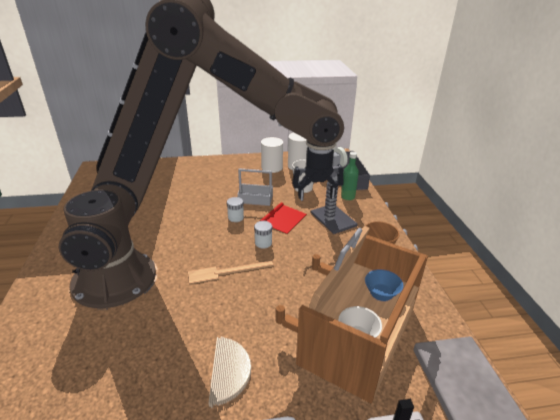

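The scene view shows the unit at (175,290) with its flap bar at (178,228), shakers at (313,231) and (354,207), the pan at (398,215) and the balance at (385,260). In the side view the dowel pulls are at (317,262) and (280,313), and the stone is at (230,370). Next I'll merge both clouds into a top-down map.

```bash
python3 - <<'E'
from h import *
A=[]
for n in('scene','side'):
    P=np.load(n+'0.npy'); im=cv2.cvtColor(cv2.imread(f'pics/{n}0.png'),cv2.COLOR_BGR2RGB)
    A.append(np.c_[P.reshape(-1,3),im.reshape(-1,3)])
A=np.concatenate(A); A=A[~np.isnan(A[:,0])]
A=A[(A[:,0]>.3)&(A[:,0]<1.05)&(abs(A[:,1])<.55)&(A[:,2]<.33)]
A=A[np.argsort(A[:,2])]
# col = -y (y left), row = -x ; 700 px/m
O=np.zeros((540,770,3),np.uint8)
rr=((1.05-A[:,0])*700).astype(int); cc=((.55-A[:,1])*700).astype(int)
for d in(0,1):
    O[np.clip(rr+d,0,539),np.clip(cc,0,769)]=A[:,3:]
for k in range(11):
    y=.5-.1*k; cv2.putText(O,f'{y:.1f}',(int((.55-y)*700),10),0,.35,(255,255,0)); cv2.line(O,(int((.55-y)*700),0),(int((.55-y)*700),540),(90,90,0),1)
for x in(.4,.5,.6,.7,.8,.9,1.):
    q=int((1.05-x)*700); cv2.putText(O,f'{x:.1f}',(0,q),0,.35,(255,255,0)); cv2.line(O,(0,q),(770,q),(90,90,0),1)
save('top.png',O)
im=cv2.imread('pics/side0.png'); cv2.imwrite('pics/sc.png',cv2.resize(im[130:390,180:450],None,fx=2.2,fy=2.2,interpolation=3))
E
```

```text
(no output)
```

View pics/top.png

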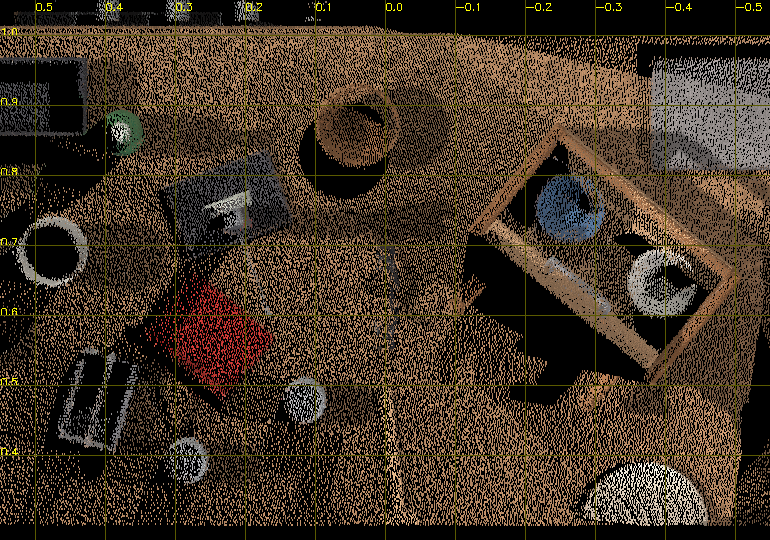

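View pics/sc.png

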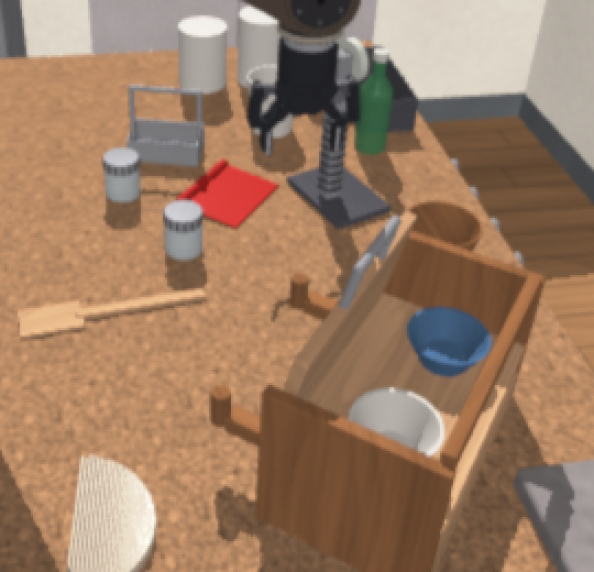

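```bash
python3 - <<'E'
from h import *
A=np.concatenate([np.c_[np.load(n+'0.npy').reshape(-1,3),cv2.cvtColor(cv2.imread(f'pics/{n}0.png'),cv2.COLOR_BGR2HSV).reshape(-1,3),np.full(420*560,i)] for i,n in enumerate(('scene','side'))])
A=A[~np.isnan(A[:,0])]
def box(x0,x1,y0,y1,z0,z1): 
    return A[(A[:,0]>x0)&(A[:,0]<x1)&(A[:,1]>y0)&(A[:,1]<y1)&(A[:,2]>z0)&(A[:,2]<z1)]
def rect(B,t):
    for i in(0,1):
        b=B[B[:,6]==i]
        if len(b)>4:
            (c,s,a)=cv2.minAreaRect(b[:,:2].astype(np.float32)); print(t,i,len(b),np.round(c,3),np.round(s,3),round(a,1),'z',np.percentile(b[:,2],[2,50,98]).round(3))
rect(box(.55,.75,-.38,-.15,.285,.31),'flapbar')
rect(box(.42,.53,-.36,-.23,.085,.115),'pullR')
rect(box(.56,.69,-.16,-.05,.085,.115),'pullL')
rect(box(.43,.53,.07,.17,.066,.09),'shA')
rect(box(.34,.44,.22,.34,.066,.09),'shB')
rect(box(.38,.58,.33,.5,.115,.145),'panbar')
rect(box(.38,.58,.33,.5,.035,.06),'panrim')
rect(box(.58,.75,.12,.26,.19,.24),'hook')
for x in np.arange(.58,.76,.01):
    b=box(x,x+.01,.12,.26,.16,.25)
    if len(b): print(round(x,2),b[:,1].mean().round(3),b[:,2].min().round(3),b[:,2].max().round(3),len(b))
# cheeks top edges
rect(box(.45,.9,-.55,-.1,.192,.206),'cheeks')
for n in('scene','side'): pass
E
```

```text
flapbar 0 242 [ 0.647 -0.278] [0.109 0.012] 51.1 z [0.286 0.3   0.303]
flapbar 1 181 [ 0.642 -0.28 ] [0.11  0.013] 49.1 z [0.286 0.301 0.304]
pullR 0 14 [ 0.474 -0.284] [0.024 0.006] 46.1 z [0.105 0.107 0.111]
pullR 1 109 [ 0.488 -0.302] [0.022 0.063] 45.0 z [0.085 0.104 0.11 ]
pullL 0 88 [ 0.613 -0.102] [0.022 0.025] 79.9 z [0.087 0.105 0.109]
pullL 1 89 [ 0.624 -0.115] [0.021 0.063] 50.6 z [0.085 0.098 0.11 ]
shA 0 240 [0.479 0.114] [0.061 0.059] 35.9 z [0.067 0.075 0.079]
shA 1 182 [0.476 0.115] [0.058 0.058] 32.9 z [0.067 0.076 0.08 ]
shB 0 198 [0.394 0.283] [0.059 0.06 ] 24.1 z [0.067 0.074 0.079]
shB 1 140 [0.39  0.283] [0.063 0.056] 87.1 z [0.067 0.076 0.08 ]
panbar 0 113 [0.482 0.408] [0.011 0.132] 74.2 z [0.118 0.133 0.137]
panbar 1 103 [0.476 0.408] [0.016 0.132] 76.0 z [0.117 0.133 0.139]
panrim 0 151 [0.479 0.408] [0.081 0.136] 75.2 z [0.035 0.043 0.057]
panrim 1 223 [0.477 0.409] [0.093 0.131] 73.8 z [0.035 0.043 0.056]
hook 0 257 [0.672 0.188] [0.155 0.023] 12.1 z [0.193 0.22  0.235]
hook 1 40 [0.676 0.184] [0.152 0.016] 16.8 z [0.19  0.211 0.226]
0.59 0.164 0.213 0.226 2
0.6 0.167 0.196 0.228 32
0.61 0.171 0.194 0.211 15
0.62 0.174 0.197 0.201 8
0.63 0.176 0.197 0.206 8
0.64 0.181 0.205 0.221 12
0.65 0.185 0.215 0.224 11
0.66 0.189 0.218 0.226 11
0.67 0.194 0.216 0.223 13
0.68 0.196 0.217 0.223 11
0.69 0.2 0.217 0.223 10
0.7 0.203 0.214 0.223 15
0.71 0.21 0.163 0.223 6
0.72 0.202 0.161 0.245 44
0.73 0.2 0.161 0.249 116
0.74 0.206 0.161 0.25 108
0.75 0.218 0.16 0.25 165
0.76 0.216 0.16 0.25 118
cheeks 0 1740 [ 0.689 -0.315] [0.344 0.199] 50.4 z [0.193 0.2   0.205]
cheeks 1 1313 [ 0.688 -0.314] [0.346 0.199] 49.8 z [0.192 0.2   0.204]
```

Request:
jog_arm(steps=[{"rz": -7.1}, {"rz": -7.1}, {"rz": -7.1}, {"rz": -7.1}, {"rz": -7.2}, {"rz": -7.1}, {"rz": -7.1}])

```text
invalid input at $.steps[0]: expected keys tx, ty, tz, rx, ry, rz, fingers
```

Request:
jog_arm(steps=[{"tx": 0, "ty": 0, "tz": 0, "rx": 0, "ry": 0, "rz": -7.1, "fingers": 100}, {"tx": 0, "ty": 0, "tz": 0, "rx": 0, "ry": 0, "rz": -7.1, "fingers": 100}, {"tx": 0, "ty": 0, "tz": 0, "rx": 0, "ry": 0, "rz": -7.1, "fingers": 100}, {"tx": 0, "ty": 0, "tz": 0, "rx": 0, "ry": 0, "rz": -7.1, "fingers": 100}, {"tx": 0, "ty": 0, "tz": 0, "rx": 0, "ry": 0, "rz": -7.1, "fingers": 100}, {"tx": 0, "ty": 0, "tz": 0, "rx": 0, "ry": 0, "rz": -7.1, "fingers": 100}, {"tx": 0, "ty": 0, "tz": 0, "rx": 0, "ry": 0, "rz": -7.1, "fingers": 100}, {"tx": -9, "ty": -14, "tz": 7, "rx": 0, "ry": 0, "rz": 0, "fingers": 70}, {"tx": -9, "ty": -14, "tz": 7, "rx": 0, "ry": 0, "rz": 0, "fingers": 70}, {"tx": -9, "ty": -14, "tz": 7, "rx": 0, "ry": 0, "rz": 0, "fingers": 70}, {"tx": -9, "ty": -14, "tz": 7, "rx": 0, "ry": 0, "rz": 0, "fingers": 70}, {"tx": -9, "ty": -14, "tz": 7, "rx": 0, "ry": 0, "rz": 0, "fingers": 70}, {"tx": -9, "ty": -14, "tz": 7, "rx": 0, "ry": 0, "rz": 0, "fingers": 70}, {"tx": 0, "ty": 0, "tz": 0, "rx": 0, "ry": 0, "rz": 0, "fingers": 70}, {"tx": 0, "ty": 0, "tz": 0, "rx": 0, "ry": 0, "rz": 0, "fingers": 70}])

```text
time: 1.35
ee_pos: [0.6116, -0.0995, 0.1968]
ee_rot: [0.345, 0.939, 0.0, -0.001]
wrist_force: [0.3, 0.3, 0.0]
gripper_width: 0.0598
```

```bash
cat >> h.py <<'E'
def box(P,im,x0,x1,y0,y1,z0,z1):
    m=(P[...,0]>x0)&(P[...,0]<x1)&(P[...,1]>y0)&(P[...,1]<y1)&(P[...,2]>z0)&(P[...,2]<z1); return P[m]
def rect(b,t):
    if len(b)<5: print(t,len(b));return
    c,s,a=cv2.minAreaRect(b[:,:2].astype(np.float32)); print(t,len(b),np.round(c,4),np.round(s,4),round(a,1),'z',np.percentile(b[:,2],[2,50,98]).round(3))
def st():
    o=r.get_obs(); M=R.from_quat(o['ee_rot']).as_matrix()
    print('t',round(o['time'],2),'p',o['ee_pos'].round(4),'yaw_y',np.degrees(np.arctan2(M[1,1],M[0,1])).round(2),'z',M[:,2].round(3),'F',o['wrist_force'].round(1),'w',round(o['gripper_width'],4),'q',o['joints'].round(2))
def go(x,y,z,yaw):
    "needed: world yaw turn, then shift in tool axes at that yaw (tool down)"
    o=r.get_obs(); M=R.from_quat(o['ee_rot']).as_matrix(); a=np.degrees(np.arctan2(M[1,1],M[0,1])); d=np.array([x,y,z])-o['ee_pos']; p=np.radians(yaw)
    print('rz %.1f tx %.1f ty %.1f tz %.1f'%(-((yaw-a+180)%360-180),*(1000*np.array([-np.sin(p)*d[0]+np.cos(p)*d[1],np.cos(p)*d[0]+np.sin(p)*d[1],-d[2]]))))
E
python3 - <<'E'
from h import *
st(); im,P,W,f,c=cap('wrist'); save('w1.png',im)
rect(box(P,im,.55,.7,-.17,-.03,.098,.115),'pullL top'); rect(box(P,im,.42,.53,-.36,-.23,.098,.115),'pullR top')
E
```

```text
t 1.35 p [ 0.6116 -0.0995  0.1968] yaw_y 49.62 z [-0.001  0.    -1.   ] F [0.3 0.3 0. ] w 0.0598 q [-0.27  0.53  1.62  0.    1.   -1.13]
pullL top 2342 [ 0.6492 -0.1185] [0.0501 0.1049] 47.1 z [0.099 0.105 0.114]
pullR top 0
```

View pics/w1.png

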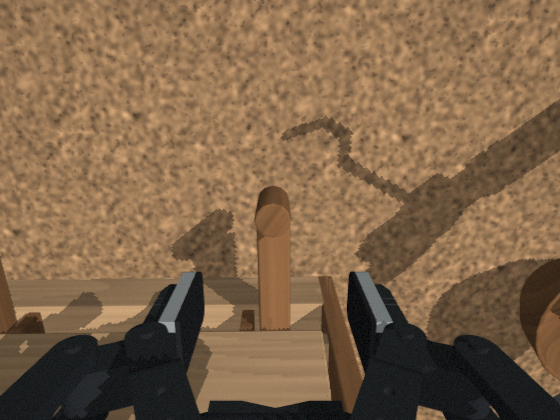

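The left dowel's top is at pixel (272,220), with its bar running down to the unit at (273,330). I'll measure it.

```bash
python3 - <<'E'
from h import *
im,P,W,f,c=cap('wrist')
for s in((272,220),(273,300)): print(s,P[s[1],s[0]].round(4))
Q=P[195:245,250:295].reshape(-1,3); Q=Q[(Q[:,2]>.103)&(Q[:,2]<.11)]; rect(Q,'L'); 
T=P[322:331,20:320].reshape(-1,3); rect(T,'flap')
x=np.array([.766,-.643]);y=np.array([.643,.766])
c=Q[:,:2].mean(0);print('u,v',c@x,c@y)
go(c[0],c[1],.085,50)
E
```

```text
(272, 220) [ 0.6105 -0.1     0.1051]
(273, 300) [ 0.6659 -0.1465  0.082 ]
L 976 [ 0.6105 -0.1006] [0.023  0.0229] 3.4 z [0.103 0.105 0.106]
flap 2700 [ 0.6371 -0.2316] [0.2171 0.1552] 81.4 z [nan nan nan]
u,v 0.5318413407501541 0.31558636759498465
rz -0.3 tx 0.3 ty -2.5 tz 112.5
```

Request:
jog_arm(steps=[{"tx": 0, "ty": -2.5, "tz": 20, "rx": 0, "ry": 0, "rz": 0, "fingers": 65}, {"tx": 0, "ty": 0, "tz": 20, "rx": 0, "ry": 0, "rz": 0, "fingers": 65}, {"tx": 0, "ty": 0, "tz": 20, "rx": 0, "ry": 0, "rz": 0, "fingers": 65}, {"tx": 0, "ty": 0, "tz": 20, "rx": 0, "ry": 0, "rz": 0, "fingers": 65}, {"tx": 0, "ty": 0, "tz": 20, "rx": 0, "ry": 0, "rz": 0, "fingers": 65}, {"tx": 0, "ty": 0, "tz": 10, "rx": 0, "ry": 0, "rz": 0, "fingers": 65}, {"tx": 0, "ty": 0, "tz": 0, "rx": 0, "ry": 0, "rz": 0, "fingers": 0}, {"tx": 0, "ty": 0, "tz": 0, "rx": 0, "ry": 0, "rz": 0, "fingers": 0}, {"tx": 0, "ty": 0, "tz": 0, "rx": 0, "ry": 0, "rz": 0, "fingers": 0}, {"tx": 0, "ty": 0, "tz": 0, "rx": 0, "ry": 0, "rz": 0, "fingers": 0}, {"tx": 0, "ty": 0, "tz": 0, "rx": 0, "ry": 0, "rz": 0, "fingers": 0}, {"tx": 0, "ty": 0, "tz": 0, "rx": 0, "ry": 0, "rz": 0, "fingers": 0}, {"tx": 0, "ty": 0, "tz": 0, "rx": 0, "ry": 0, "rz": 0, "fingers": 0}, {"tx": 0, "ty": 0, "tz": 0, "rx": 0, "ry": 0, "rz": 0, "fingers": 0}])

```text
time: 2.62
ee_pos: [0.6106, -0.101, 0.0886]
ee_rot: [0.344, 0.939, 0.0, 0.001]
wrist_force: [-3.5, -0.9, 6.5]
gripper_width: 0.0222
```

Request:
jog_arm(steps=[{"tx": 10, "ty": 0, "tz": 0, "rx": 0, "ry": 0, "rz": 0, "fingers": 0}, {"tx": 10, "ty": 0, "tz": 0, "rx": 0, "ry": 0, "rz": 0, "fingers": 0}, {"tx": 10, "ty": 0, "tz": 0, "rx": 0, "ry": 0, "rz": 0, "fingers": 0}, {"tx": 10, "ty": 0, "tz": 0, "rx": 0, "ry": 0, "rz": 0, "fingers": 0}, {"tx": 10, "ty": 0, "tz": 0, "rx": 0, "ry": 0, "rz": 0, "fingers": 0}, {"tx": 10, "ty": 0, "tz": 0, "rx": 0, "ry": 0, "rz": 0, "fingers": 0}, {"tx": 10, "ty": 0, "tz": 0, "rx": 0, "ry": 0, "rz": 0, "fingers": 0}, {"tx": 10, "ty": 0, "tz": 0, "rx": 0, "ry": 0, "rz": 0, "fingers": 0}, {"tx": 10, "ty": 0, "tz": 0, "rx": 0, "ry": 0, "rz": 0, "fingers": 0}, {"tx": 5, "ty": 0, "tz": 0, "rx": 0, "ry": 0, "rz": 0, "fingers": 0}])

```text
time: 3.45
ee_pos: [0.5369, -0.0398, 0.0885]
ee_rot: [0.344, 0.939, -0.001, 0.0]
wrist_force: [-6.1, -14.1, 8.7]
gripper_width: 0.0221
```

Request:
jog_arm(steps=[{"tx": 5, "ty": -1, "tz": 0, "rx": 0, "ry": 0, "rz": 0, "fingers": 0}, {"tx": 5, "ty": 0, "tz": 0, "rx": 0, "ry": 0, "rz": 0, "fingers": 0}, {"tx": 5, "ty": 0, "tz": 0, "rx": 0, "ry": 0, "rz": 0, "fingers": 0}, {"tx": 5, "ty": 0, "tz": 0, "rx": 0, "ry": 0, "rz": 0, "fingers": 0}, {"tx": 3, "ty": 0, "tz": 0, "rx": 0, "ry": 0, "rz": 0, "fingers": 0}])

```text
time: 3.87
ee_pos: [0.5206, -0.0264, 0.0882]
ee_rot: [0.345, 0.939, 0.0, 0.002]
wrist_force: [-1.0, 0.4, 0.3]
gripper_width: 0.0068
```

Request:
jog_arm(steps=[{"tx": 2, "ty": 0, "tz": 0, "rx": 0, "ry": 0, "rz": 0, "fingers": 0}, {"tx": 2, "ty": 0, "tz": 0, "rx": 0, "ry": 0, "rz": 0, "fingers": 0}])

```text
time: 4.03
ee_pos: [0.5165, -0.0225, 0.0876]
ee_rot: [0.345, 0.939, 0.0, 0.0]
wrist_force: [0.2, -0.1, 0.2]
gripper_width: -0.0001
```

Request:
jog_arm(steps=[{"tx": 0, "ty": 0, "tz": -30, "rx": 0, "ry": 0, "rz": 0, "fingers": 0}, {"tx": 0, "ty": 0, "tz": -30, "rx": 0, "ry": 0, "rz": 0, "fingers": 0}, {"tx": 0, "ty": 0, "tz": -30, "rx": 0, "ry": 0, "rz": 0, "fingers": 70}, {"tx": 0, "ty": 0, "tz": -30, "rx": 0, "ry": 0, "rz": 0, "fingers": 70}, {"tx": 0, "ty": 0, "tz": 0, "rx": 0, "ry": 0, "rz": 0, "fingers": 70}, {"tx": 0, "ty": 0, "tz": 0, "rx": 0, "ry": 0, "rz": 0, "fingers": 70}])

```text
time: 4.53
ee_pos: [0.5169, -0.0224, 0.2087]
ee_rot: [0.344, 0.939, 0.0, 0.002]
wrist_force: [-1.0, 0.0, -0.1]
gripper_width: 0.0484
```

```bash
cat >> h.py <<'E'
X=np.array([np.cos(np.radians(40)),-np.sin(np.radians(40))]);Y=np.array([X[1]*-1,X[0]])
def pull(n,v0):
    im,P,W,f,c=cap(n); uv=P[...,:2]@np.c_[X,Y]
    m=(P[...,2]>.1005)&(P[...,2]<.110)&(abs(uv[...,1]-v0)<.03)&(uv[...,0]<.575)&(uv[...,0]>.36)
    b=P[m]; 
    if len(b)>4: rect(uv[m],n+' uv %.2f'%v0); print(b.mean(0).round(4))
E
python3 - <<'E'
from h import *
st()
for n in('wrist','scene','side'): pull(n,.316); pull(n,.087)
E
```

```text
t 4.53 p [ 0.5169 -0.0224  0.2087] yaw_y 49.73 z [ 0.003 -0.    -1.   ] F [-1.   0.  -0.1] w 0.0484 q [-0.17  0.37  1.86  0.    0.9  -1.04]Traceback (most recent call last):
  File "<stdin>", line 3, in <module>
  File "h.py", line 32, in pull
    if len(b)>4: rect(uv[m],n+' uv %.2f'%v0); print(b.mean(0).round(4))
                 ~~~~^^^^^^^^^^^^^^^^^^^^^^^
  File "h.py", line 19, in rect
    c,s,a=cv2.minAreaRect(b[:,:2].astype(np.float32)); print(t,len(b),np.round(c,4),np.round(s,4),round(a,1),'z',np.percentile(b[:,2],[2,50,98]).round(3))
                                                                                                                               ~^^^^^
IndexError: index 2 is out of bounds for axis 1 with size 2
```

```bash
sed -i 's/rect(uv\[m\],/rect(np.c_[uv[m],b[:,2]],/' h.py
python3 - <<'E'
from h import *
for n in('wrist','scene','side'): pull(n,.316); pull(n,.087)
E
```

```text
wrist uv 0.32 867 [0.441  0.3149] [0.0231 0.023 ] 45.5 z [0.102 0.105 0.106]
[ 0.5395 -0.0416  0.1048]
wrist uv 0.09 23 [0.5504 0.0975] [0.0015 0.0094] 83.9 z [0.101 0.102 0.103]
[ 0.4841 -0.2791  0.1017]
scene uv 0.32 48 [0.446  0.3152] [0.0216 0.0233] 66.1 z [0.101 0.105 0.109]
[ 0.5445 -0.0445  0.1051]
scene uv 0.09 14 [0.5443 0.0852] [0.0071 0.0223] 4.2 z [0.104 0.107 0.109]
[ 0.473  -0.2846  0.1064]
side uv 0.32 42 [0.4419 0.3145] [0.0216 0.0247] 30.6 z [0.101 0.106 0.109]
[ 0.5399 -0.0451  0.1057]
side uv 0.09 62 [0.5485 0.086 ] [0.0204 0.0249] 31.8 z [0.102 0.107 0.11 ]
[ 0.4747 -0.2894  0.1065]
```

```bash
python3 - <<'E'
from h import *
p=.473*X+.315*Y; go(p[0],p[1],.096,50)
E
```

```text
rz -0.3 tx -62.9 ty 0.5 tz 110.5
```

Request:
jog_arm(steps=[{"tx": -21, "ty": 0, "tz": 0, "rx": 0, "ry": 0, "rz": 0, "fingers": 0}, {"tx": -21, "ty": 0, "tz": 0, "rx": 0, "ry": 0, "rz": 0, "fingers": 0}, {"tx": -21, "ty": 0, "tz": 0, "rx": 0, "ry": 0, "rz": 0, "fingers": 0}, {"tx": 0, "ty": 0, "tz": 25, "rx": 0, "ry": 0, "rz": 0, "fingers": 0}, {"tx": 0, "ty": 0, "tz": 25, "rx": 0, "ry": 0, "rz": 0, "fingers": 0}, {"tx": 0, "ty": 0, "tz": 25, "rx": 0, "ry": 0, "rz": 0, "fingers": 0}, {"tx": 0, "ty": 0, "tz": 25, "rx": 0, "ry": 0, "rz": 0, "fingers": 0}, {"tx": 0, "ty": 0, "tz": 10, "rx": 0, "ry": 0, "rz": 0, "fingers": 0}, {"tx": 0, "ty": 0, "tz": 0, "rx": 0, "ry": 0, "rz": 0, "fingers": 0}, {"tx": 4, "ty": 0, "tz": 0, "rx": 0, "ry": 0, "rz": 0, "fingers": 0}, {"tx": 4, "ty": 0, "tz": 0, "rx": 0, "ry": 0, "rz": 0, "fingers": 0}, {"tx": 2, "ty": 0, "tz": 0, "rx": 0, "ry": 0, "rz": 0, "fingers": 0}])

```text
time: 5.88
ee_pos: [0.5571, -0.0568, 0.0986]
ee_rot: [0.344, 0.939, 0.0, 0.001]
wrist_force: [1.9, -1.0, -0.1]
gripper_width: 0.0004
```

Request:
jog_arm(steps=[{"tx": 3, "ty": 0, "tz": 0, "rx": 0, "ry": 0, "rz": 0, "fingers": 0}, {"tx": 3, "ty": 0, "tz": 0, "rx": 0, "ry": 0, "rz": 0, "fingers": 0}])

```text
time: 6.05
ee_pos: [0.5545, -0.0542, 0.0988]
ee_rot: [0.344, 0.939, -0.0, 0.004]
wrist_force: [14.2, -22.6, -8.8]
gripper_width: -0.0
```

Request:
jog_arm(steps=[{"tx": 0, "ty": 0, "tz": 0, "rx": 0, "ry": 0, "rz": 0, "fingers": 0}, {"tx": 0, "ty": 0, "tz": 0, "rx": 0, "ry": 0, "rz": 0, "fingers": 0}])

```text
time: 6.22
ee_pos: [0.5545, -0.0544, 0.0986]
ee_rot: [0.344, 0.939, -0.0, 0.003]
wrist_force: [7.3, -10.2, -1.4]
gripper_width: 0.0002
```

Request:
jog_arm(steps=[{"tx": -4, "ty": 0, "tz": 0, "rx": 0, "ry": 0, "rz": 0, "fingers": 0}, {"tx": -8, "ty": 0, "tz": 0, "rx": 0, "ry": 0, "rz": 0, "fingers": 0}, {"tx": 0, "ty": 0, "tz": -30, "rx": 0, "ry": 0, "rz": 0, "fingers": 0}, {"tx": 0, "ty": 0, "tz": -30, "rx": 0, "ry": 0, "rz": 0, "fingers": 70}, {"tx": 0, "ty": 0, "tz": -30, "rx": 0, "ry": 0, "rz": 0, "fingers": 70}, {"tx": 0, "ty": 0, "tz": -20, "rx": 0, "ry": 0, "rz": 0, "fingers": 70}, {"tx": 0, "ty": 0, "tz": 0, "rx": 0, "ry": 0, "rz": 0, "fingers": 70}])

```text
time: 6.8
ee_pos: [0.563, -0.0611, 0.2118]
ee_rot: [0.344, 0.939, 0.001, 0.003]
wrist_force: [1.0, 0.5, 0.4]
gripper_width: 0.0481
```

```bash
python3 - <<'E'
from h import *
st()
for n in('wrist','scene','side'): pull(n,.316)
p=.547*X+.087*Y; go(p[0],p[1],.2,50)
E
```

```text
t 6.8 p [ 0.563  -0.0611  0.2118] yaw_y 49.71 z [ 0.007 -0.001 -1.   ] F [1.  0.5 0.4] w 0.0481 q [-0.22  0.44  1.74  0.    0.96 -1.09]
wrist uv 0.32 1019 [0.4368 0.315 ] [0.0234 0.0228] 43.7 z [0.103 0.105 0.106]
[ 0.5366 -0.0393  0.105 ]
scene uv 0.32 47 [0.4407 0.3154] [0.0235 0.0207] 58.4 z [0.101 0.105 0.109]
[ 0.5411 -0.0414  0.1053]
side uv 0.32 41 [0.436  0.3126] [0.0214 0.022 ] 30.7 z [0.101 0.107 0.11 ]
[ 0.536  -0.0425  0.1063]
rz -0.3 tx -77.9 ty -227.2 tz 7.0
```

Request:
jog_arm(steps=[{"tx": 0, "ty": -25, "tz": 0, "rx": 0, "ry": 0, "rz": 0, "fingers": 70}, {"tx": 0, "ty": -25, "tz": 0, "rx": 0, "ry": 0, "rz": 0, "fingers": 70}, {"tx": 0, "ty": -25, "tz": 0, "rx": 0, "ry": 0, "rz": 0, "fingers": 70}, {"tx": -8, "ty": -25, "tz": 0, "rx": 0, "ry": 0, "rz": 0, "fingers": 70}, {"tx": -8, "ty": -25, "tz": 0, "rx": 0, "ry": 0, "rz": 0, "fingers": 70}, {"tx": -8, "ty": -25, "tz": 0, "rx": 0, "ry": 0, "rz": 0, "fingers": 70}, {"tx": -8, "ty": -25, "tz": 0, "rx": 0, "ry": 0, "rz": 0, "fingers": 70}, {"tx": -8, "ty": -25, "tz": 0, "rx": 0, "ry": 0, "rz": 0, "fingers": 70}, {"tx": -8, "ty": -25, "tz": 0, "rx": 0, "ry": 0, "rz": 0, "fingers": 70}, {"tx": 0, "ty": 0, "tz": 0, "rx": 0, "ry": 0, "rz": 0, "fingers": 70}])

```text
time: 7.78
ee_pos: [0.4511, -0.2665, 0.2059]
ee_rot: [0.346, 0.938, 0.0, -0.001]
wrist_force: [0.7, -0.3, -0.1]
gripper_width: 0.0595
```

```bash
python3 - <<'E'
from h import *
st(); pull('wrist',.087); p=.547*X+.087*Y; go(p[0],p[1],.087,50)
E
```

```text
t 7.78 p [ 0.4511 -0.2665  0.2059] yaw_y 49.55 z [-0.002  0.001 -1.   ] F [ 0.7 -0.3 -0.1] w 0.0595 q [-0.66  0.39  1.84 -0.    0.91 -1.52]
wrist uv 0.09 879 [0.5488 0.0857] [0.0232 0.0229] 16.5 z [0.101 0.105 0.106]
[ 0.4746 -0.2864  0.1048]
rz -0.5 tx -30.7 ty -0.3 tz 119.0
```

Request:
jog_arm(steps=[{"tx": -16, "ty": -1, "tz": 0, "rx": 0, "ry": 0, "rz": -0.4, "fingers": 65}, {"tx": -16.5, "ty": 0, "tz": 0, "rx": 0, "ry": 0, "rz": 0, "fingers": 65}, {"tx": 0, "ty": 0, "tz": 24, "rx": 0, "ry": 0, "rz": 0, "fingers": 65}, {"tx": 0, "ty": 0, "tz": 24, "rx": 0, "ry": 0, "rz": 0, "fingers": 65}, {"tx": 0, "ty": 0, "tz": 24, "rx": 0, "ry": 0, "rz": 0, "fingers": 65}, {"tx": 0, "ty": 0, "tz": 24, "rx": 0, "ry": 0, "rz": 0, "fingers": 65}, {"tx": 0, "ty": 0, "tz": 24, "rx": 0, "ry": 0, "rz": 0, "fingers": 65}, {"tx": 0, "ty": 0, "tz": 0, "rx": 0, "ry": 0, "rz": 0, "fingers": 0}, {"tx": 0, "ty": 0, "tz": 0, "rx": 0, "ry": 0, "rz": 0, "fingers": 0}, {"tx": 0, "ty": 0, "tz": 0, "rx": 0, "ry": 0, "rz": 0, "fingers": 0}, {"tx": 0, "ty": 0, "tz": 0, "rx": 0, "ry": 0, "rz": 0, "fingers": 0}, {"tx": 0, "ty": 0, "tz": 0, "rx": 0, "ry": 0, "rz": 0, "fingers": 0}, {"tx": 0, "ty": 0, "tz": 0, "rx": 0, "ry": 0, "rz": 0, "fingers": 0}])

```text
time: 8.92
ee_pos: [0.4749, -0.2869, 0.0875]
ee_rot: [0.341, 0.94, -0.001, -0.001]
wrist_force: [-15.9, -21.2, -14.7]
gripper_width: 0.0223
```

Request:
jog_arm(steps=[{"tx": 10, "ty": 0, "tz": 0, "rx": 0, "ry": 0, "rz": 0, "fingers": 0}, {"tx": 10, "ty": 0, "tz": 0, "rx": 0, "ry": 0, "rz": 0, "fingers": 0}, {"tx": 10, "ty": 0, "tz": 0, "rx": 0, "ry": 0, "rz": 0, "fingers": 0}, {"tx": 10, "ty": 0, "tz": 0, "rx": 0, "ry": 0, "rz": 0, "fingers": 0}, {"tx": 10, "ty": 0, "tz": 0, "rx": 0, "ry": 0, "rz": 0, "fingers": 0}, {"tx": 10, "ty": 0, "tz": 0, "rx": 0, "ry": 0, "rz": 0, "fingers": 0}, {"tx": 10, "ty": 0, "tz": 0, "rx": 0, "ry": 0, "rz": 0, "fingers": 0}, {"tx": 10, "ty": 0, "tz": 0, "rx": 0, "ry": 0, "rz": 0, "fingers": 0}, {"tx": 10, "ty": 0, "tz": 0, "rx": 0, "ry": 0, "rz": 0, "fingers": 0}, {"tx": 5, "ty": 0, "tz": 0, "rx": 0, "ry": 0, "rz": 0, "fingers": 0}, {"tx": 5, "ty": 0, "tz": 0, "rx": 0, "ry": 0, "rz": 0, "fingers": 0}])

```text
time: 9.83
ee_pos: [0.3978, -0.2227, 0.0875]
ee_rot: [0.341, 0.94, -0.001, -0.001]
wrist_force: [-26.3, -34.0, -20.3]
gripper_width: 0.022
```

Request:
jog_arm(steps=[{"tx": 3, "ty": 0, "tz": 0, "rx": 0, "ry": 0, "rz": 0, "fingers": 0}, {"tx": 3, "ty": 0, "tz": 0, "rx": 0, "ry": 0, "rz": 0, "fingers": 0}])

```text
time: 10.0
ee_pos: [0.3933, -0.219, 0.0875]
ee_rot: [0.341, 0.94, -0.001, -0.001]
wrist_force: [-26.9, -34.8, -20.6]
gripper_width: 0.022
```

Request:
jog_arm(steps=[{"tx": 0, "ty": -1.5, "tz": 0, "rx": 0, "ry": 0, "rz": 0, "fingers": 0}, {"tx": 2, "ty": 0, "tz": 0, "rx": 0, "ry": 0, "rz": 0, "fingers": 0}])

```text
time: 10.17
ee_pos: [0.3918, -0.2181, 0.0875]
ee_rot: [0.341, 0.94, -0.001, -0.001]
wrist_force: [-15.6, -20.7, -20.4]
gripper_width: 0.022
```

Request:
jog_arm(steps=[{"tx": 2, "ty": 0, "tz": 0, "rx": 0, "ry": 0, "rz": 0, "fingers": 0}, {"tx": 2, "ty": 0, "tz": 0, "rx": 0, "ry": 0, "rz": 0, "fingers": 0}])

```text
time: 10.33
ee_pos: [0.3895, -0.2161, 0.0876]
ee_rot: [0.341, 0.94, -0.001, 0.0]
wrist_force: [-7.0, -28.9, -32.3]
gripper_width: 0.0222
```

Request:
jog_arm(steps=[{"tx": 0, "ty": 0, "tz": 0, "rx": 0, "ry": 0, "rz": 0, "fingers": 65}, {"tx": 0, "ty": 0, "tz": 0, "rx": 0, "ry": 0, "rz": 0, "fingers": 65}, {"tx": 0, "ty": 0, "tz": 0, "rx": 0, "ry": 0, "rz": 0, "fingers": 65}, {"tx": 0, "ty": 0, "tz": 0, "rx": 0, "ry": 0, "rz": 0, "fingers": 65}, {"tx": 0, "ty": 0, "tz": -20, "rx": 0, "ry": 0, "rz": 0, "fingers": 65}, {"tx": 0, "ty": 0, "tz": -30, "rx": 0, "ry": 0, "rz": 0, "fingers": 65}, {"tx": 0, "ty": 0, "tz": -30, "rx": 0, "ry": 0, "rz": 0, "fingers": 65}, {"tx": 0, "ty": 0, "tz": -30, "rx": 0, "ry": 0, "rz": 0, "fingers": 65}, {"tx": 0, "ty": 0, "tz": 0, "rx": 0, "ry": 0, "rz": 0, "fingers": 65}])

```text
time: 11.08
ee_pos: [0.3915, -0.2153, 0.2023]
ee_rot: [0.341, 0.94, -0.001, 0.004]
wrist_force: [0.2, 0.4, 1.3]
gripper_width: 0.0555
```

```bash
python3 - <<'E'
from h import *
st()
for n in('wrist','scene','side'): pull(n,.087);pull(n,.316)
im,P,W,f,c=cap('side'); save('s2.png',im)
uv=P[...,:2]@np.c_[X,Y]
m=(P[...,2]>.293)&(P[...,2]<.306)&(uv[...,0]>.62)&(uv[...,0]<.72)&(abs(uv[...,1]-.2)<.05); rect(np.c_[uv[m],P[m][:,2]],'bar uv')
im,P,W,f,c=cap('scene'); uv=P[...,:2]@np.c_[X,Y]
m=(P[...,2]>.293)&(P[...,2]<.306)&(uv[...,0]>.62)&(uv[...,0]<.72)&(abs(uv[...,1]-.2)<.05); rect(np.c_[uv[m],P[m][:,2]],'bar uv')
E
```

```text
t 11.08 p [ 0.3915 -0.2153  0.2023] yaw_y 50.14 z [ 0.007 -0.005 -1.   ] F [0.2 0.4 1.3] w 0.0555 q [-0.65  0.29  2.03  0.    0.82 -1.53]
wrist uv 0.09 984 [0.4382 0.0849] [0.0232 0.0232] 75.6 z [0.102 0.105 0.106]
[ 0.3897 -0.2162  0.1049]
scene uv 0.09 38 [0.4422 0.086 ] [0.0182 0.0234] 64.2 z [0.101 0.106 0.11 ]
[ 0.3955 -0.2183  0.1058]
scene uv 0.32 47 [0.442  0.3166] [0.0202 0.0218] 64.9 z [0.101 0.106 0.109]
[ 0.5416 -0.0419  0.1055]
side uv 0.09 56 [0.4385 0.0835] [0.0213 0.0228] 72.9 z [0.102 0.106 0.109]
[ 0.3897 -0.2186  0.1062]
side uv 0.32 42 [0.435  0.3149] [0.0211 0.0276] 54.3 z [0.101 0.107 0.109]
[ 0.5359 -0.0421  0.106 ]
bar uv 146 [0.6712 0.1997] [0.0127 0.0986] 0.1 z [0.295 0.301 0.304]
bar uv 196 [0.6745 0.2006] [0.0985 0.0123] 89.5 z [0.294 0.3   0.304]
```

View pics/s2.png

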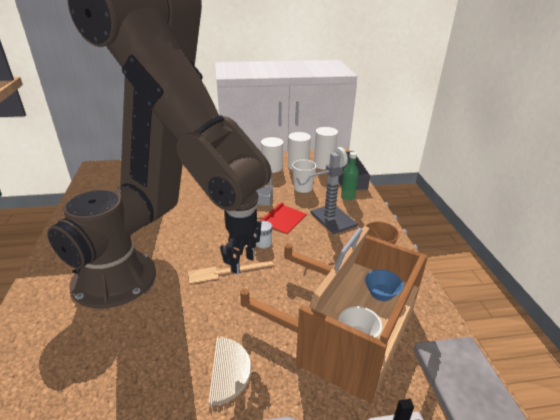

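Both dowels are at u≈0.437 against their stops, and the side view shows both bars out. Next is the flap bar.

```bash
python3 - <<'E'
from h import *
p=.6725*X+.2*Y; print(p); go(p[0],p[1],.36,-40)
E
```

```text
[ 0.64372241 -0.27906578]
rz 90.1 tx 113.7 ty 236.2 tz -163.6
```

Request:
jog_arm(steps=[{"tx": 0, "ty": 0, "tz": -20, "rx": 0, "ry": 0, "rz": 6, "fingers": 65}, {"tx": 0, "ty": 0, "tz": -20, "rx": 0, "ry": 0, "rz": 6, "fingers": 65}, {"tx": 0, "ty": 0, "tz": -20, "rx": 0, "ry": 0, "rz": 6, "fingers": 65}, {"tx": 0, "ty": 0, "tz": -20, "rx": 0, "ry": 0, "rz": 6, "fingers": 65}, {"tx": 0, "ty": 0, "tz": -20, "rx": 0, "ry": 0, "rz": 6, "fingers": 65}, {"tx": 0, "ty": 0, "tz": -20, "rx": 0, "ry": 0, "rz": 6, "fingers": 65}, {"tx": 0, "ty": 0, "tz": -20, "rx": 0, "ry": 0, "rz": 6, "fingers": 65}, {"tx": 0, "ty": 0, "tz": -18, "rx": 0, "ry": 0, "rz": 6, "fingers": 65}, {"tx": 0, "ty": 0, "tz": 0, "rx": 0, "ry": 0, "rz": 6, "fingers": 65}, {"tx": 0, "ty": 0, "tz": 0, "rx": 0, "ry": 0, "rz": 6, "fingers": 65}, {"tx": 0, "ty": 0, "tz": 0, "rx": 0, "ry": 0, "rz": 6, "fingers": 65}, {"tx": 0, "ty": 0, "tz": 0, "rx": 0, "ry": 0, "rz": 6, "fingers": 65}, {"tx": 0, "ty": 0, "tz": 0, "rx": 0, "ry": 0, "rz": 6, "fingers": 65}, {"tx": 0, "ty": 0, "tz": 0, "rx": 0, "ry": 0, "rz": 6, "fingers": 65}, {"tx": 0, "ty": 0, "tz": 0, "rx": 0, "ry": 0, "rz": 6, "fingers": 65}, {"tx": 0, "ty": 0, "tz": 0, "rx": 0, "ry": 0, "rz": 0, "fingers": 65}])

```text
time: 12.82
ee_pos: [0.39, -0.2146, 0.3547]
ee_rot: [0.907, 0.421, -0.0, -0.001]
wrist_force: [-0.4, 0.5, -0.4]
gripper_width: 0.0558
```

```bash
python3 - <<'E'
from h import *
st(); p=.6725*X+.2*Y; go(p[0],p[1],.36,-40)
E
```

```text
t 12.82 p [ 0.39   -0.2146  0.3547] yaw_y -40.17 z [-0.001  0.001 -1.   ] F [-0.4  0.5 -0.4] w 0.0558 q [-0.65  0.12  1.8   0.    1.23  0.05]
rz -0.2 tx 113.7 ty 235.8 tz -5.3
```

Request:
jog_arm(steps=[{"tx": 11.4, "ty": 23.6, "tz": 0, "rx": 0, "ry": 0, "rz": 0, "fingers": 60}, {"tx": 11.4, "ty": 23.6, "tz": 0, "rx": 0, "ry": 0, "rz": 0, "fingers": 60}, {"tx": 11.4, "ty": 23.6, "tz": 0, "rx": 0, "ry": 0, "rz": 0, "fingers": 60}, {"tx": 11.4, "ty": 23.6, "tz": 0, "rx": 0, "ry": 0, "rz": 0, "fingers": 60}, {"tx": 11.4, "ty": 23.6, "tz": 0, "rx": 0, "ry": 0, "rz": 0, "fingers": 60}, {"tx": 11.4, "ty": 23.6, "tz": 0, "rx": 0, "ry": 0, "rz": 0, "fingers": 60}, {"tx": 11.4, "ty": 23.6, "tz": 0, "rx": 0, "ry": 0, "rz": 0, "fingers": 60}, {"tx": 11.4, "ty": 23.6, "tz": 0, "rx": 0, "ry": 0, "rz": 0, "fingers": 60}, {"tx": 11.4, "ty": 23.6, "tz": 0, "rx": 0, "ry": 0, "rz": 0, "fingers": 60}, {"tx": 11.4, "ty": 23.6, "tz": 0, "rx": 0, "ry": 0, "rz": 0, "fingers": 60}, {"tx": 0, "ty": 0, "tz": 0, "rx": 0, "ry": 0, "rz": 0, "fingers": 60}])

```text
time: 13.73
ee_pos: [0.6471, -0.2791, 0.3526]
ee_rot: [0.905, 0.425, -0.0, -0.001]
wrist_force: [0.6, -0.3, -0.6]
gripper_width: 0.0512
```

```bash
python3 - <<'E'
from h import *
st()
im,P,W,f,c=cap('wrist'); save('w3.png',im); uv=P[...,:2]@np.c_[X,Y]
m=(P[...,2]>.293)&(P[...,2]<.306)&(uv[...,0]>.62)&(uv[...,0]<.72)&(abs(uv[...,1]-.2)<.05); rect(np.c_[uv[m],P[m][:,2]],'bar uv')
p=.6725*X+.2*Y; go(p[0],p[1],.285,-40)
E
```

```text
t 13.73 p [ 0.6471 -0.2791  0.3526] yaw_y -39.65 z [-0.002  0.001 -1.   ] F [ 0.6 -0.3 -0.6] w 0.0512 q [-0.5   0.54  1.17  0.    1.43  0.19]
bar uv 3699 [0.6717 0.2   ] [0.0124 0.0999] 0.2 z [0.296 0.3   0.301]
rz 0.3 tx -1.4 ty -1.2 tz 67.9
```

Request:
jog_arm(steps=[{"tx": -1, "ty": -2, "tz": 16, "rx": 0, "ry": 0, "rz": 0.3, "fingers": 50}, {"tx": 0, "ty": 0, "tz": 25, "rx": 0, "ry": 0, "rz": 0, "fingers": 50}, {"tx": 0, "ty": 0, "tz": 25, "rx": 0, "ry": 0, "rz": 0, "fingers": 50}, {"tx": 0, "ty": 0, "tz": 0, "rx": 0, "ry": 0, "rz": 0, "fingers": 0}, {"tx": 0, "ty": 0, "tz": 0, "rx": 0, "ry": 0, "rz": 0, "fingers": 0}, {"tx": 0, "ty": 0, "tz": 0, "rx": 0, "ry": 0, "rz": 0, "fingers": 0}, {"tx": 0, "ty": 0, "tz": 0, "rx": 0, "ry": 0, "rz": 0, "fingers": 0}, {"tx": 0, "ty": 0, "tz": 0, "rx": 0, "ry": 0, "rz": 0, "fingers": 0}, {"tx": 0, "ty": 0, "tz": 0, "rx": 0, "ry": 0, "rz": 0, "fingers": 0}])

```text
time: 14.53
ee_pos: [0.642, -0.2782, 0.2905]
ee_rot: [0.907, 0.421, 0.0, 0.001]
wrist_force: [-1.0, -1.3, -0.3]
gripper_width: 0.0097
```

```bash
python3 - <<'E'
from h import *
st()
a=np.linspace(-.21,np.pi/2,41); u=-.21*np.sin(a); z=.21*np.cos(a)
for i in range(40): print('(%.1f,%.1f)'%(1000*(u[i+1]-u[i]),-1000*(z[i+1]-z[i])),end=' ')
E
```

```text
t 14.53 p [ 0.642  -0.2782  0.2905] yaw_y -40.19 z [ 0.001 -0.001 -1.   ] F [-1.  -1.3 -0.3] w 0.0097 q [-0.5   0.56  1.29 -0.    1.29  0.2 ]
(-9.2,-1.7) (-9.3,-1.3) (-9.3,-0.9) (-9.3,-0.5) (-9.3,-0.1) (-9.3,0.3) (-9.3,0.7) (-9.3,1.2) (-9.2,1.6) (-9.1,2.0) (-9.0,2.4) (-8.9,2.8) (-8.8,3.2) (-8.6,3.6) (-8.5,3.9) (-8.3,4.3) (-8.1,4.7) (-7.9,5.0) (-7.6,5.4) (-7.4,5.7) (-7.1,6.0) (-6.9,6.4) (-6.6,6.7) (-6.3,6.9) (-6.0,7.2) (-5.6,7.5) (-5.3,7.7) (-4.9,7.9) (-4.6,8.1) (-4.2,8.3) (-3.8,8.5) (-3.5,8.7) (-3.1,8.8) (-2.7,9.0) (-2.3,9.1) (-1.9,9.2) (-1.5,9.2) (-1.0,9.3) (-0.6,9.3) (-0.2,9.3)
```

Request:
jog_arm(steps=[{"tx": 0, "ty": -9.2, "tz": -1.7, "rx": 0, "ry": 0, "rz": 0, "fingers": 0}, {"tx": 0, "ty": -9.3, "tz": -1.3, "rx": 0, "ry": 0, "rz": 0, "fingers": 0}, {"tx": 0, "ty": -9.3, "tz": -0.9, "rx": 0, "ry": 0, "rz": 0, "fingers": 0}, {"tx": 0, "ty": -9.3, "tz": -0.5, "rx": 0, "ry": 0, "rz": 0, "fingers": 0}, {"tx": 0, "ty": -9.3, "tz": -0.1, "rx": 0, "ry": 0, "rz": 0, "fingers": 0}, {"tx": 0, "ty": -9.3, "tz": 0.3, "rx": 0, "ry": 0, "rz": 0, "fingers": 0}, {"tx": 0, "ty": -9.3, "tz": 0.7, "rx": 0, "ry": 0, "rz": 0, "fingers": 0}, {"tx": 0, "ty": -9.3, "tz": 1.2, "rx": 0, "ry": 0, "rz": 0, "fingers": 0}, {"tx": 0, "ty": -9.2, "tz": 1.6, "rx": 0, "ry": 0, "rz": 0, "fingers": 0}, {"tx": 0, "ty": -9.1, "tz": 2.0, "rx": 0, "ry": 0, "rz": 0, "fingers": 0}])

```text
time: 15.37
ee_pos: [0.5701, -0.2181, 0.2895]
ee_rot: [0.907, 0.421, 0.0, 0.001]
wrist_force: [-6.3, 2.0, 27.7]
gripper_width: 0.0095
```

Request:
jog_arm(steps=[{"tx": 0, "ty": -9.0, "tz": 2.4, "rx": 0, "ry": 0, "rz": 0, "fingers": 0}, {"tx": 0, "ty": -8.9, "tz": 2.8, "rx": 0, "ry": 0, "rz": 0, "fingers": 0}, {"tx": 0, "ty": -8.8, "tz": 3.2, "rx": 0, "ry": 0, "rz": 0, "fingers": 0}, {"tx": 0, "ty": -8.6, "tz": 3.6, "rx": 0, "ry": 0, "rz": 0, "fingers": 0}, {"tx": 0, "ty": -8.5, "tz": 3.9, "rx": 0, "ry": 0, "rz": 0, "fingers": 0}, {"tx": 0, "ty": -8.3, "tz": 4.3, "rx": 0, "ry": 0, "rz": 0, "fingers": 0}, {"tx": 0, "ty": -8.1, "tz": 4.7, "rx": 0, "ry": 0, "rz": 0, "fingers": 0}, {"tx": 0, "ty": -7.9, "tz": 5.0, "rx": 0, "ry": 0, "rz": 0, "fingers": 0}, {"tx": 0, "ty": -7.6, "tz": 5.4, "rx": 0, "ry": 0, "rz": 0, "fingers": 0}, {"tx": 0, "ty": -7.4, "tz": 5.7, "rx": 0, "ry": 0, "rz": 0, "fingers": 0}])

```text
time: 16.2
ee_pos: [0.5058, -0.1644, 0.2472]
ee_rot: [0.907, 0.421, -0.001, 0.0]
wrist_force: [-1.0, -7.1, -3.3]
gripper_width: 0.0098
```

```bash
python3 - <<'E'
from h import *
st(); p=r.get_obs()['ee_pos'];print(p[:2]@X,p[:2]@Y)
im,P,W,f,c=cap('wrist'); im2=cap('side')[0]; save('w4.png',np.vstack([im[100:],im2[:0]])); 
E
```

```text
t 16.2 p [ 0.5058 -0.1644  0.2472] yaw_y -40.18 z [-0.002 -0.001 -1.   ] F [-1.  -7.1 -3.3] w 0.0098 q [-0.44  0.35  1.78 -0.    1.02  0.26]
0.49312105193772554 0.1991719998188508
```

View pics/w4.png

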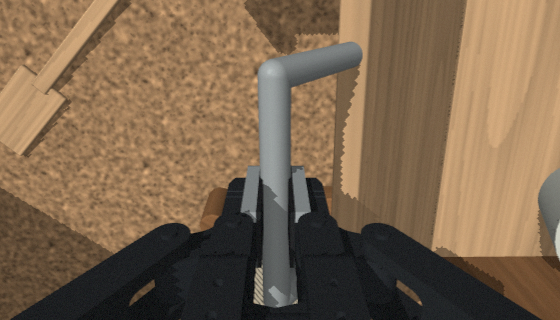

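The bar (column 275) is held between the pads and the panel is about half down. I'll continue lowering, more slowly.

Request:
jog_arm(steps=[{"tx": 0, "ty": -7.1, "tz": 6.0, "rx": 0, "ry": 0, "rz": 0, "fingers": 0}, {"tx": 0, "ty": -6.9, "tz": 6.4, "rx": 0, "ry": 0, "rz": 0, "fingers": 0}, {"tx": 0, "ty": -6.6, "tz": 6.7, "rx": 0, "ry": 0, "rz": 0, "fingers": 0}, {"tx": 0, "ty": -6.3, "tz": 6.9, "rx": 0, "ry": 0, "rz": 0, "fingers": 0}, {"tx": 0, "ty": -6.0, "tz": 7.2, "rx": 0, "ry": 0, "rz": 0, "fingers": 0}, {"tx": 0, "ty": -5.6, "tz": 7.5, "rx": 0, "ry": 0, "rz": 0, "fingers": 0}, {"tx": 0, "ty": -5.3, "tz": 7.7, "rx": 0, "ry": 0, "rz": 0, "fingers": 0}, {"tx": 0, "ty": -4.9, "tz": 7.9, "rx": 0, "ry": 0, "rz": 0, "fingers": 0}, {"tx": 0, "ty": -4.6, "tz": 8.1, "rx": 0, "ry": 0, "rz": 0, "fingers": 0}, {"tx": 0, "ty": -4.2, "tz": 8.3, "rx": 0, "ry": 0, "rz": 0, "fingers": 0}])

```text
time: 17.13
ee_pos: [0.4624, -0.1277, 0.1741]
ee_rot: [0.907, 0.421, -0.001, 0.001]
wrist_force: [-5.9, -4.8, -0.9]
gripper_width: 0.0098
```

Request:
jog_arm(steps=[{"tx": 0, "ty": -3.8, "tz": 8.5, "rx": 0, "ry": 0, "rz": 0, "fingers": 0}, {"tx": 0, "ty": -3.5, "tz": 8.7, "rx": 0, "ry": 0, "rz": 0, "fingers": 0}, {"tx": 0, "ty": -3.1, "tz": 8.8, "rx": 0, "ry": 0, "rz": 0, "fingers": 0}, {"tx": 0, "ty": -2.7, "tz": 9.0, "rx": 0, "ry": 0, "rz": 0, "fingers": 0}, {"tx": 0, "ty": -2.3, "tz": 9.1, "rx": 0, "ry": 0, "rz": 0, "fingers": 0}, {"tx": 0, "ty": -1.9, "tz": 9.2, "rx": 0, "ry": 0, "rz": 0, "fingers": 0}])

```text
time: 17.63
ee_pos: [0.4502, -0.1173, 0.121]
ee_rot: [0.907, 0.421, 0.0, 0.001]
wrist_force: [-4.8, -21.0, 1.0]
gripper_width: 0.0095
```

```bash
cat >> h.py <<'E'
def flap(n='wrist'):
    im,P,W,f,c=cap(n); uv=P[...,:2]@np.c_[X,Y]; d=.6285-uv[...,0]
    for k in range(1,22,2):
        m=(d>k*.01-.003)&(d<k*.01+.003)&(abs(uv[...,1]-.2)<.13)&(P[...,2]>.06)&(P[...,2]<.2)
        if m.sum()>20: print(k*10,np.median(P[m][:,2]).round(4),end='; ')
    print()
E
python3 - <<'E'
from h import *
st(); p=r.get_obs()['ee_pos'];print(p[:2]@X,p[:2]@Y); flap(); flap('scene')
E
```

```text
t 17.63 p [ 0.4502 -0.1173  0.121 ] yaw_y -40.18 z [ 0.002 -0.002 -1.   ] F [ -4.8 -21.    1. ] w 0.0095 q [-0.4   0.45  2.07 -0.    0.63  0.31]
0.42023674372046727 0.19955930418106496
70 0.108; 90 0.1109; 110 0.1139; 130 0.1169; 150 0.1197; 170 0.1728; 190 0.1573; 210 0.1264; 
10 0.0999; 30 0.1032; 50 0.1058; 70 0.109; 90 0.1118; 110 0.1144; 130 0.1175; 150 0.1196; 170 0.1223; 190 0.1316; 210 0.1324;
```

Request:
jog_arm(steps=[{"tx": 0, "ty": -0.8, "tz": 6, "rx": 0, "ry": 0, "rz": 0, "fingers": 0}, {"tx": 0, "ty": -0.5, "tz": 6, "rx": 0, "ry": 0, "rz": 0, "fingers": 0}, {"tx": 0, "ty": 0, "tz": 5, "rx": 0, "ry": 0, "rz": 0, "fingers": 0}, {"tx": 0, "ty": 0, "tz": 4, "rx": 0, "ry": 0, "rz": 0, "fingers": 0}, {"tx": 0, "ty": 0, "tz": 3, "rx": 0, "ry": 0, "rz": 0, "fingers": 0}, {"tx": 0, "ty": 0, "tz": 2, "rx": 0, "ry": 0, "rz": 0, "fingers": 0}, {"tx": 0, "ty": 0, "tz": 2, "rx": 0, "ry": 0, "rz": 0, "fingers": 0}, {"tx": 0, "ty": 0, "tz": 0, "rx": 0, "ry": 0, "rz": 0, "fingers": 0}])

```text
time: 18.4
ee_pos: [0.4484, -0.1158, 0.0929]
ee_rot: [0.907, 0.421, -0.001, 0.0]
wrist_force: [-6.5, -14.9, -2.2]
gripper_width: 0.0092
```

```bash
python3 - <<'E'
from h import *
st(); p=r.get_obs()['ee_pos'];print(p[:2]@X,p[:2]@Y); flap(); flap('scene')
E
```

```text
t 18.4 p [ 0.4484 -0.1158  0.0929] yaw_y -40.2 z [-0.001 -0.001 -1.   ] F [ -6.5 -14.9  -2.2] w 0.0092 q [-0.39  0.5   2.09 -0.    0.55  0.31]
0.41789743451245287 0.19952681860905064
90 0.0982; 110 0.0984; 130 0.0987; 150 0.0989; 170 0.1461; 190 0.1047; 210 0.0974; 
10 0.0987; 30 0.0992; 50 0.0989; 70 0.0999; 90 0.0996; 110 0.0995; 130 0.1002; 150 0.1004; 170 0.1473; 190 0.1088; 210 0.0989;
```

Request:
jog_arm(steps=[{"tx": 0, "ty": 0, "tz": 1, "rx": 0, "ry": 0, "rz": 0, "fingers": 0}, {"tx": 0, "ty": 0, "tz": 1, "rx": 0, "ry": 0, "rz": 0, "fingers": 0}, {"tx": 0, "ty": 0, "tz": 1, "rx": 0, "ry": 0, "rz": 0, "fingers": 0}, {"tx": 0, "ty": 0, "tz": 0, "rx": 0, "ry": 0, "rz": 0, "fingers": 0}])

```text
time: 18.83
ee_pos: [0.4484, -0.1158, 0.0904]
ee_rot: [0.907, 0.421, -0.001, 0.0]
wrist_force: [-7.0, -14.9, 2.6]
gripper_width: 0.0092
```

Request:
jog_arm(steps=[{"tx": 0, "ty": 0, "tz": 0, "rx": 0, "ry": 0, "rz": 0, "fingers": 30}, {"tx": 0, "ty": 0, "tz": 0, "rx": 0, "ry": 0, "rz": 0, "fingers": 30}, {"tx": 0, "ty": 0, "tz": 0, "rx": 0, "ry": 0, "rz": 0, "fingers": 30}, {"tx": 0, "ty": 0, "tz": -10, "rx": 0, "ry": 0, "rz": 0, "fingers": 30}, {"tx": 0, "ty": 0, "tz": -20, "rx": 0, "ry": 0, "rz": 0, "fingers": 30}, {"tx": 0, "ty": 0, "tz": -30, "rx": 0, "ry": 0, "rz": 0, "fingers": 30}, {"tx": 0, "ty": 0, "tz": -30, "rx": 0, "ry": 0, "rz": 0, "fingers": 30}, {"tx": 0, "ty": 0, "tz": -30, "rx": 0, "ry": 0, "rz": 0, "fingers": 100}, {"tx": 0, "ty": 0, "tz": 0, "rx": 0, "ry": 0, "rz": 0, "fingers": 100}])

```text
time: 19.58
ee_pos: [0.451, -0.1155, 0.2146]
ee_rot: [0.907, 0.421, 0.003, 0.003]
wrist_force: [0.7, -0.1, -0.1]
gripper_width: 0.0491
```

```bash
cat >> h.py <<'E'
def shakers(n):
    "grey-cap blobs at z .068-.082 away from unit"
    im,P,W,f,c=cap(n)
    m=((P[...,2]>.066)&(P[...,2]<.082)&(P[...,0]>.3)&(P[...,0]<.75)&(P[...,1]>-.3)&(P[...,1]<.4)).astype(np.uint8)
    N,L,s,_=cv2.connectedComponentsWithStats(m)
    for i in range(1,N):
        if s[i,4]>60: rect(P[L==i],n+' sh')
E
python3 - <<'E'
from h import *
st(); flap(); flap('scene'); flap('side')
for n in('scene','side'): shakers(n)
im,P,W,f,c=cap('scene'); save('s5.png',im)
E
```

```text
t 19.58 p [ 0.451  -0.1155  0.2146] yaw_y -40.17 z [ 0.007 -0.002 -1.   ] F [ 0.7 -0.1 -0.1] w 0.0491 q [-0.39  0.3   1.97  0.    0.87  0.31]
10 0.0971; 30 0.0971; 50 0.0972; 70 0.0972; 90 0.0971; 110 0.0972; 130 0.0971; 150 0.0971; 170 0.0814; 190 0.1039; 210 0.0949; 
10 0.0986; 30 0.0983; 50 0.0988; 70 0.0989; 90 0.0985; 110 0.0985; 130 0.0984; 150 0.0984; 170 0.0863; 190 0.0948; 210 0.0954; 
10 0.0984; 30 0.0991; 50 0.0994; 70 0.0993; 90 0.0993; 110 0.0991; 130 0.0992; 150 0.0992; 170 0.0834; 190 0.0959; 210 0.0962; 
scene sh 193 [0.3933 0.2824] [0.0589 0.0598] 68.6 z [0.067 0.074 0.079]
scene sh 239 [0.4801 0.1137] [0.0585 0.0636] 75.0 z [0.067 0.075 0.079]
side sh 98 [0.3804 0.2825] [0.0654 0.0371] 86.7 z [0.067 0.076 0.08 ]
side sh 171 [0.4732 0.115 ] [0.0529 0.0603] 15.7 z [0.068 0.076 0.079]
```

View pics/s5.png

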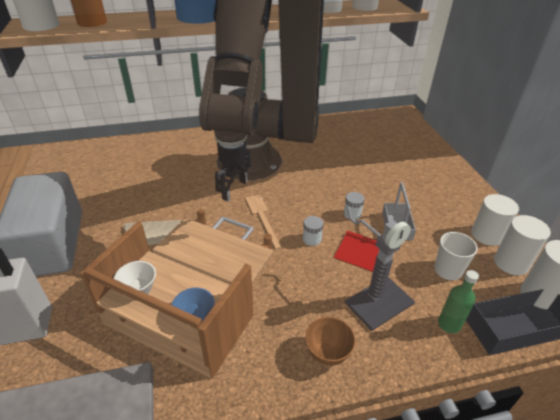

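The flap is level at 0.098 and there are only two shakers. I'll take the nearer one first.

```bash
python3 - <<'E'
from h import *
go(.478,.1142,.2,-40)
E
```

```text
rz -0.2 tx 194.2 ty -125.3 tz 8.9
```

Request:
jog_arm(steps=[{"tx": 19.4, "ty": -12.5, "tz": 0, "rx": 0, "ry": 0, "rz": 0, "fingers": 100}, {"tx": 19.4, "ty": -12.5, "tz": 0, "rx": 0, "ry": 0, "rz": 0, "fingers": 100}, {"tx": 19.4, "ty": -12.5, "tz": 0, "rx": 0, "ry": 0, "rz": 0, "fingers": 100}, {"tx": 19.4, "ty": -12.5, "tz": 0, "rx": 0, "ry": 0, "rz": 0, "fingers": 100}, {"tx": 19.4, "ty": -12.5, "tz": 0, "rx": 0, "ry": 0, "rz": 0, "fingers": 100}, {"tx": 19.4, "ty": -12.5, "tz": 0, "rx": 0, "ry": 0, "rz": 0, "fingers": 100}, {"tx": 19.4, "ty": -12.5, "tz": 0, "rx": 0, "ry": 0, "rz": 0, "fingers": 100}, {"tx": 19.4, "ty": -12.5, "tz": 0, "rx": 0, "ry": 0, "rz": 0, "fingers": 100}, {"tx": 19.4, "ty": -12.5, "tz": 0, "rx": 0, "ry": 0, "rz": 0, "fingers": 100}, {"tx": 19.4, "ty": -12.5, "tz": 0, "rx": 0, "ry": 0, "rz": 0, "fingers": 100}, {"tx": 0, "ty": 0, "tz": 0, "rx": 0, "ry": 0, "rz": 0, "fingers": 100}])

```text
time: 20.8
ee_pos: [0.4794, 0.1162, 0.209]
ee_rot: [0.907, 0.422, -0.001, -0.0]
wrist_force: [-0.3, -0.3, -0.3]
gripper_width: 0.0858
```

```bash
cat >> h.py <<'E'
def shw(z0=.070,z1=.082):
    im,P,W,f,c=cap('wrist'); o=r.get_obs()['ee_pos']; b=P[(P[...,2]>z0)&(P[...,2]<z1)&(np.hypot(P[...,0]-o[0],P[...,1]-o[1])<.09)]
    rect(b,'wrist'); (cc,rad)=cv2.minEnclosingCircle(b[:,:2].astype(np.float32)); print(np.round(cc,4),rad); return cc
E
python3 - <<'E'
from h import *
st(); c=shw(); shakers('scene'); go(c[0],c[1],.036,-40)
E
```

```text
t 20.8 p [0.4794 0.1162 0.209 ] yaw_y -40.08 z [-0.001  0.    -1.   ] F [-0.3 -0.3 -0.3] w 0.0858 q [0.1  0.34 1.91 0.   0.89 0.8 ]
wrist 4465 [0.4501 0.1084] [0.0611 0.0605] 33.8 z [0.072 0.074 0.076]
[0.45   0.1083] 0.031234944239258766
scene sh 199 [0.3932 0.2826] [0.0589 0.0632] 66.9 z [0.067 0.074 0.079]
scene sh 232 [0.4547 0.1064] [0.0577 0.0626] 87.2 z [0.067 0.075 0.078]
rz -0.1 tx -23.0 ty -18.5 tz 173.0
```

The shaker has been knocked aside, to (0.450, 0.108), so I'm going to its new spot.

Request:
jog_arm(steps=[{"tx": -11.5, "ty": -9.2, "tz": 0, "rx": 0, "ry": 0, "rz": 0, "fingers": 100}, {"tx": -11.5, "ty": -9.3, "tz": 0, "rx": 0, "ry": 0, "rz": 0, "fingers": 100}, {"tx": 0, "ty": 0, "tz": 24, "rx": 0, "ry": 0, "rz": 0, "fingers": 100}, {"tx": 0, "ty": 0, "tz": 25, "rx": 0, "ry": 0, "rz": 0, "fingers": 100}, {"tx": 0, "ty": 0, "tz": 25, "rx": 0, "ry": 0, "rz": 0, "fingers": 100}, {"tx": 0, "ty": 0, "tz": 25, "rx": 0, "ry": 0, "rz": 0, "fingers": 100}, {"tx": 0, "ty": 0, "tz": 25, "rx": 0, "ry": 0, "rz": 0, "fingers": 100}, {"tx": 0, "ty": 0, "tz": 25, "rx": 0, "ry": 0, "rz": 0, "fingers": 100}, {"tx": 0, "ty": 0, "tz": 22, "rx": 0, "ry": 0, "rz": 0, "fingers": 100}, {"tx": 0, "ty": 0, "tz": 0, "rx": 0, "ry": 0, "rz": 0, "fingers": 0}, {"tx": 0, "ty": 0, "tz": 0, "rx": 0, "ry": 0, "rz": 0, "fingers": 0}, {"tx": 0, "ty": 0, "tz": 0, "rx": 0, "ry": 0, "rz": 0, "fingers": 0}, {"tx": 0, "ty": 0, "tz": 0, "rx": 0, "ry": 0, "rz": 0, "fingers": 0}, {"tx": 0, "ty": 0, "tz": 0, "rx": 0, "ry": 0, "rz": 0, "fingers": 0}, {"tx": 0, "ty": 0, "tz": 0, "rx": 0, "ry": 0, "rz": 0, "fingers": 0}])

```text
time: 22.15
ee_pos: [0.4507, 0.1078, 0.0399]
ee_rot: [0.907, 0.421, 0.001, 0.0]
wrist_force: [-0.2, 1.5, -1.7]
gripper_width: 0.0587
```

```bash
python3 - <<'E'
from h import *
st(); p=.55*X+.26*Y; go(p[0],p[1],.137,-40)
E
```

```text
t 22.15 p [0.4507 0.1078 0.0399] yaw_y -40.2 z [ 0.002  0.    -1.   ] F [-0.2  1.5 -1.7] w 0.0587 q [ 0.09  0.6   2.13 -0.    0.41  0.79]
rz -0.2 tx -112.3 ty 274.0 tz -97.1
```

Request:
jog_arm(steps=[{"tx": 0, "ty": 0, "tz": -20, "rx": 0, "ry": 0, "rz": 0, "fingers": 0}, {"tx": 0, "ty": 0, "tz": -30, "rx": 0, "ry": 0, "rz": 0, "fingers": 0}, {"tx": 0, "ty": 0, "tz": -30, "rx": 0, "ry": 0, "rz": 0, "fingers": 0}, {"tx": 0, "ty": 0, "tz": -30, "rx": 0, "ry": 0, "rz": 0, "fingers": 0}, {"tx": 0, "ty": 0, "tz": -30, "rx": 0, "ry": 0, "rz": 0, "fingers": 0}, {"tx": -7, "ty": 17, "tz": 0, "rx": 0, "ry": 0, "rz": 0, "fingers": 0}, {"tx": -7, "ty": 17, "tz": 0, "rx": 0, "ry": 0, "rz": 0, "fingers": 0}, {"tx": -7, "ty": 17, "tz": 0, "rx": 0, "ry": 0, "rz": 0, "fingers": 0}, {"tx": -7, "ty": 17, "tz": 0, "rx": 0, "ry": 0, "rz": 0, "fingers": 0}, {"tx": -7, "ty": 17, "tz": 0, "rx": 0, "ry": 0, "rz": 0, "fingers": 0}, {"tx": -7, "ty": 17, "tz": 0, "rx": 0, "ry": 0, "rz": 0, "fingers": 0}, {"tx": -7, "ty": 17, "tz": 0, "rx": 0, "ry": 0, "rz": 0, "fingers": 0}, {"tx": -7, "ty": 17, "tz": 0, "rx": 0, "ry": 0, "rz": 0, "fingers": 0}, {"tx": -7, "ty": 17, "tz": 0, "rx": 0, "ry": 0, "rz": 0, "fingers": 0}, {"tx": -7, "ty": 17, "tz": 0, "rx": 0, "ry": 0, "rz": 0, "fingers": 0}, {"tx": -7, "ty": 17, "tz": 0, "rx": 0, "ry": 0, "rz": 0, "fingers": 0}, {"tx": -7, "ty": 17, "tz": 0, "rx": 0, "ry": 0, "rz": 0, "fingers": 0}, {"tx": -7, "ty": 17, "tz": 0, "rx": 0, "ry": 0, "rz": 0, "fingers": 0}, {"tx": -7, "ty": 17, "tz": 0, "rx": 0, "ry": 0, "rz": 0, "fingers": 0}, {"tx": -7, "ty": 17, "tz": 0, "rx": 0, "ry": 0, "rz": 0, "fingers": 0}])

```text
time: 23.82
ee_pos: [0.5775, -0.1377, 0.1794]
ee_rot: [0.907, 0.421, 0.0, 0.0]
wrist_force: [-0.0, -0.2, -2.1]
gripper_width: 0.059
```

Request:
jog_arm(steps=[{"tx": -7, "ty": 17, "tz": 0, "rx": 0, "ry": 0, "rz": 0, "fingers": 0}, {"tx": 0, "ty": 2, "tz": 10, "rx": 0, "ry": 0, "rz": 0, "fingers": 0}, {"tx": 0, "ty": 0, "tz": 10, "rx": 0, "ry": 0, "rz": 0, "fingers": 0}, {"tx": 0, "ty": 0, "tz": 8, "rx": 0, "ry": 0, "rz": 0, "fingers": 0}, {"tx": 0, "ty": 0, "tz": 5, "rx": 0, "ry": 0, "rz": 0, "fingers": 0}, {"tx": 0, "ty": 0, "tz": 0, "rx": 0, "ry": 0, "rz": 0, "fingers": 0}])

```text
time: 24.32
ee_pos: [0.5866, -0.1537, 0.1446]
ee_rot: [0.907, 0.421, -0.001, -0.001]
wrist_force: [-0.7, 0.9, -1.7]
gripper_width: 0.0589
```

```bash
python3 - <<'E'
from h import *
st(); p=r.get_obs()['ee_pos'];print(p[:2]@X,p[:2]@Y); p=.55*X+.26*Y; go(p[0],p[1],.138,-40)
E
```

```text
t 24.32 p [ 0.5866 -0.1537  0.1446] yaw_y -40.16 z [-0.002  0.001 -1.   ] F [-0.7  0.9 -1.7] w 0.0589 q [-0.37  0.57  1.7   0.    0.87  0.34]
0.5481022198741946 0.2593355941461185
rz -0.2 tx 0.7 ty 1.9 tz 6.6
```

Request:
jog_arm(steps=[{"tx": 0, "ty": 0, "tz": 3, "rx": 0, "ry": 0, "rz": 0, "fingers": 0}, {"tx": 0, "ty": 0, "tz": 2, "rx": 0, "ry": 0, "rz": 0, "fingers": 0}, {"tx": 0, "ty": 0, "tz": 1.5, "rx": 0, "ry": 0, "rz": 0, "fingers": 0}, {"tx": 0, "ty": 0, "tz": 0, "rx": 0, "ry": 0, "rz": 0, "fingers": 0}])

```text
time: 24.65
ee_pos: [0.5874, -0.1544, 0.1395]
ee_rot: [0.907, 0.421, 0.0, -0.0]
wrist_force: [0.4, -0.8, -1.9]
gripper_width: 0.0589
```

Request:
jog_arm(steps=[{"tx": 0, "ty": 0, "tz": 0, "rx": 0, "ry": 0, "rz": 0, "fingers": 100}, {"tx": 0, "ty": 0, "tz": 0, "rx": 0, "ry": 0, "rz": 0, "fingers": 100}, {"tx": 0, "ty": 0, "tz": 0, "rx": 0, "ry": 0, "rz": 0, "fingers": 100}, {"tx": 0, "ty": 0, "tz": 0, "rx": 0, "ry": 0, "rz": 0, "fingers": 100}, {"tx": 0, "ty": 0, "tz": -15, "rx": 0, "ry": 0, "rz": 0, "fingers": 100}, {"tx": 0, "ty": 0, "tz": -30, "rx": 0, "ry": 0, "rz": 0, "fingers": 100}, {"tx": 0, "ty": 0, "tz": -30, "rx": 0, "ry": 0, "rz": 0, "fingers": 100}, {"tx": 0, "ty": 0, "tz": -25, "rx": 0, "ry": 0, "rz": 0, "fingers": 100}])

```text
time: 25.32
ee_pos: [0.5875, -0.1546, 0.2415]
ee_rot: [0.907, 0.421, 0.0, 0.0]
wrist_force: [-0.5, -0.5, 0.3]
gripper_width: 0.0856
```

```bash
python3 - <<'E'
from h import *
st(); shw(.168,.18); shakers('scene'); go(.392,.2828,.2,-40)
E
```

```text
t 25.32 p [ 0.5875 -0.1546  0.2415] yaw_y -40.2 z [ 0.001 -0.    -1.   ] F [-0.5 -0.5  0.3] w 0.0856 q [-0.37  0.46  1.6   0.    1.08  0.34]
wrist 7800 [ 0.5882 -0.1537] [0.0609 0.061 ] 76.8 z [0.17  0.172 0.173]
[ 0.5882 -0.1541] 0.03135604411363602
scene sh 199 [0.394 0.283] [0.0603 0.0588] 16.3 z [0.067 0.074 0.079]
rz -0.2 tx 209.0 ty -432.1 tz 43.9
```

Request:
jog_arm(steps=[{"tx": 10.5, "ty": -21.6, "tz": 0, "rx": 0, "ry": 0, "rz": 0, "fingers": 100}, {"tx": 10.5, "ty": -21.6, "tz": 0, "rx": 0, "ry": 0, "rz": 0, "fingers": 100}, {"tx": 10.5, "ty": -21.6, "tz": 0, "rx": 0, "ry": 0, "rz": 0, "fingers": 100}, {"tx": 10.5, "ty": -21.6, "tz": 0, "rx": 0, "ry": 0, "rz": 0, "fingers": 100}, {"tx": 10.5, "ty": -21.6, "tz": 0, "rx": 0, "ry": 0, "rz": 0, "fingers": 100}, {"tx": 10.5, "ty": -21.6, "tz": 0, "rx": 0, "ry": 0, "rz": 0, "fingers": 100}, {"tx": 10.5, "ty": -21.6, "tz": 0, "rx": 0, "ry": 0, "rz": 0, "fingers": 100}, {"tx": 10.5, "ty": -21.6, "tz": 0, "rx": 0, "ry": 0, "rz": 0, "fingers": 100}, {"tx": 10.5, "ty": -21.6, "tz": 0, "rx": 0, "ry": 0, "rz": 0, "fingers": 100}, {"tx": 10.5, "ty": -21.6, "tz": 0, "rx": 0, "ry": 0, "rz": 0, "fingers": 100}, {"tx": 10.5, "ty": -21.6, "tz": 0, "rx": 0, "ry": 0, "rz": 0, "fingers": 100}, {"tx": 10.5, "ty": -21.6, "tz": 0, "rx": 0, "ry": 0, "rz": 0, "fingers": 100}, {"tx": 10.5, "ty": -21.6, "tz": 0, "rx": 0, "ry": 0, "rz": 0, "fingers": 100}, {"tx": 10.5, "ty": -21.6, "tz": 0, "rx": 0, "ry": 0, "rz": 0, "fingers": 100}, {"tx": 10.5, "ty": -21.6, "tz": 0, "rx": 0, "ry": 0, "rz": 0, "fingers": 100}, {"tx": 10.5, "ty": -21.6, "tz": 0, "rx": 0, "ry": 0, "rz": 0, "fingers": 100}, {"tx": 10.5, "ty": -21.6, "tz": 0, "rx": 0, "ry": 0, "rz": 0, "fingers": 100}, {"tx": 10.5, "ty": -21.6, "tz": 0, "rx": 0, "ry": 0, "rz": 0, "fingers": 100}, {"tx": 10.5, "ty": -21.6, "tz": 0, "rx": 0, "ry": 0, "rz": 0, "fingers": 100}, {"tx": 10.5, "ty": -21.6, "tz": 0, "rx": 0, "ry": 0, "rz": 0, "fingers": 100}])

```text
time: 27.08
ee_pos: [0.3922, 0.2855, 0.239]
ee_rot: [0.907, 0.421, -0.0, 0.0]
wrist_force: [0.5, -0.1, 0.1]
gripper_width: 0.0859
```

```bash
python3 - <<'E'
from h import *
st(); c=shw(); go(c[0],c[1],.04,-40)
E
```

```text
t 27.08 p [0.3922 0.2855 0.239 ] yaw_y -40.2 z [-0. -0. -1.] F [ 0.5 -0.1  0.1] w 0.0859 q [ 0.49  0.29  1.89 -0.    0.96  1.19]
wrist 3995 [0.3904 0.2854] [0.0609 0.0607] 81.4 z [0.072 0.074 0.076]
[0.39   0.2856] 0.031249474734067917
rz -0.2 tx -2.5 ty 0.8 tz 199.0
```

Request:
jog_arm(steps=[{"tx": -1.5, "ty": -1, "tz": 24, "rx": 0, "ry": 0, "rz": 0, "fingers": 100}, {"tx": 0, "ty": 0, "tz": 25, "rx": 0, "ry": 0, "rz": 0, "fingers": 100}, {"tx": 0, "ty": 0, "tz": 25, "rx": 0, "ry": 0, "rz": 0, "fingers": 100}, {"tx": 0, "ty": 0, "tz": 25, "rx": 0, "ry": 0, "rz": 0, "fingers": 100}, {"tx": 0, "ty": 0, "tz": 25, "rx": 0, "ry": 0, "rz": 0, "fingers": 100}, {"tx": 0, "ty": 0, "tz": 25, "rx": 0, "ry": 0, "rz": 0, "fingers": 100}, {"tx": 0, "ty": 0, "tz": 25, "rx": 0, "ry": 0, "rz": 0, "fingers": 100}, {"tx": 0, "ty": 0, "tz": 25, "rx": 0, "ry": 0, "rz": 0, "fingers": 100}, {"tx": 0, "ty": 0, "tz": 0, "rx": 0, "ry": 0, "rz": 0, "fingers": 0}, {"tx": 0, "ty": 0, "tz": 0, "rx": 0, "ry": 0, "rz": 0, "fingers": 0}, {"tx": 0, "ty": 0, "tz": 0, "rx": 0, "ry": 0, "rz": 0, "fingers": 0}, {"tx": 0, "ty": 0, "tz": 0, "rx": 0, "ry": 0, "rz": 0, "fingers": 0}, {"tx": 0, "ty": 0, "tz": 0, "rx": 0, "ry": 0, "rz": 0, "fingers": 0}, {"tx": 0, "ty": 0, "tz": 0, "rx": 0, "ry": 0, "rz": 0, "fingers": 0}, {"tx": 0, "ty": 0, "tz": 0, "rx": 0, "ry": 0, "rz": 0, "fingers": 0}])

```text
time: 28.38
ee_pos: [0.3915, 0.2843, 0.0412]
ee_rot: [0.907, 0.421, 0.001, -0.0]
wrist_force: [0.6, -0.9, -2.3]
gripper_width: 0.0588
```

```bash
python3 - <<'E'
from h import *
st(); p=.55*X+.14*Y; print(p); go(p[0],p[1],.138,-40)
E
```

```text
t 28.38 p [0.3915 0.2843 0.0412] yaw_y -40.2 z [ 0.001  0.001 -1.   ] F [ 0.6 -0.9 -2.3] w 0.0588 q [ 0.49  0.61  2.07 -0.    0.45  1.19]
[ 0.51131471 -0.24628696]
rz -0.2 tx -329.4 ty 432.8 tz -96.8
```

Request:
jog_arm(steps=[{"tx": 0, "ty": 0, "tz": -20, "rx": 0, "ry": 0, "rz": 0, "fingers": 0}, {"tx": 0, "ty": 0, "tz": -25, "rx": 0, "ry": 0, "rz": 0, "fingers": 0}, {"tx": 0, "ty": 0, "tz": -25, "rx": 0, "ry": 0, "rz": 0, "fingers": 0}, {"tx": 0, "ty": 0, "tz": -25, "rx": 0, "ry": 0, "rz": 0, "fingers": 0}, {"tx": 0, "ty": 0, "tz": -25, "rx": 0, "ry": 0, "rz": 0, "fingers": 0}, {"tx": 0, "ty": 0, "tz": -25, "rx": 0, "ry": 0, "rz": 0, "fingers": 0}, {"tx": -13.7, "ty": 18, "tz": 0, "rx": 0, "ry": 0, "rz": 0, "fingers": 0}, {"tx": -13.7, "ty": 18, "tz": 0, "rx": 0, "ry": 0, "rz": 0, "fingers": 0}, {"tx": -13.7, "ty": 18, "tz": 0, "rx": 0, "ry": 0, "rz": 0, "fingers": 0}, {"tx": -13.7, "ty": 18, "tz": 0, "rx": 0, "ry": 0, "rz": 0, "fingers": 0}, {"tx": -13.7, "ty": 18, "tz": 0, "rx": 0, "ry": 0, "rz": 0, "fingers": 0}, {"tx": -13.7, "ty": 18, "tz": 0, "rx": 0, "ry": 0, "rz": 0, "fingers": 0}, {"tx": -13.7, "ty": 18, "tz": 0, "rx": 0, "ry": 0, "rz": 0, "fingers": 0}, {"tx": -13.7, "ty": 18, "tz": 0, "rx": 0, "ry": 0, "rz": 0, "fingers": 0}, {"tx": -13.7, "ty": 18, "tz": 0, "rx": 0, "ry": 0, "rz": 0, "fingers": 0}, {"tx": -13.7, "ty": 18, "tz": 0, "rx": 0, "ry": 0, "rz": 0, "fingers": 0}, {"tx": -13.7, "ty": 18, "tz": 0, "rx": 0, "ry": 0, "rz": 0, "fingers": 0}, {"tx": -13.7, "ty": 18, "tz": 0, "rx": 0, "ry": 0, "rz": 0, "fingers": 0}])

```text
time: 29.88
ee_pos: [0.4501, 0.018, 0.1858]
ee_rot: [0.907, 0.421, 0.0, 0.0]
wrist_force: [-0.3, -0.7, -1.4]
gripper_width: 0.0591
```

Request:
jog_arm(steps=[{"tx": -13.7, "ty": 18, "tz": 0, "rx": 0, "ry": 0, "rz": 0, "fingers": 0}, {"tx": -13.7, "ty": 18, "tz": 0, "rx": 0, "ry": 0, "rz": 0, "fingers": 0}, {"tx": -13.7, "ty": 18, "tz": 0, "rx": 0, "ry": 0, "rz": 0, "fingers": 0}, {"tx": -13.7, "ty": 18, "tz": 0, "rx": 0, "ry": 0, "rz": 0, "fingers": 0}, {"tx": -13.7, "ty": 18, "tz": 0, "rx": 0, "ry": 0, "rz": 0, "fingers": 0}, {"tx": -13.7, "ty": 18, "tz": 0, "rx": 0, "ry": 0, "rz": 0, "fingers": 0}, {"tx": -13.7, "ty": 18, "tz": 0, "rx": 0, "ry": 0, "rz": 0, "fingers": 0}, {"tx": -13.7, "ty": 18, "tz": 0, "rx": 0, "ry": 0, "rz": 0, "fingers": 0}, {"tx": -13.7, "ty": 18, "tz": 0, "rx": 0, "ry": 0, "rz": 0, "fingers": 0}, {"tx": -13.7, "ty": 18, "tz": 0, "rx": 0, "ry": 0, "rz": 0, "fingers": 0}, {"tx": 0, "ty": 0, "tz": 0, "rx": 0, "ry": 0, "rz": 0, "fingers": 0}, {"tx": 0, "ty": 0, "tz": 0, "rx": 0, "ry": 0, "rz": 0, "fingers": 0}])

```text
time: 30.88
ee_pos: [0.4989, -0.2023, 0.1854]
ee_rot: [0.907, 0.42, -0.0, -0.0]
wrist_force: [-0.6, 1.3, -1.5]
gripper_width: 0.0588
```

```bash
python3 - <<'E'
from h import *
st(); p=.55*X+.14*Y; go(p[0],p[1],.140,-40)
E
```

```text
t 30.88 p [ 0.4989 -0.2023  0.1854] yaw_y -40.29 z [-0.  0. -1.] F [-0.6  1.3 -1.5] w 0.0588 q [-0.51  0.43  1.83  0.    0.88  0.2 ]
rz -0.3 tx -25.7 ty 37.8 tz 45.4
```

Request:
jog_arm(steps=[{"tx": -8.5, "ty": 12.6, "tz": 0, "rx": 0, "ry": 0, "rz": 0, "fingers": 0}, {"tx": -8.5, "ty": 12.6, "tz": 0, "rx": 0, "ry": 0, "rz": 0, "fingers": 0}, {"tx": -8.5, "ty": 12.6, "tz": 0, "rx": 0, "ry": 0, "rz": 0, "fingers": 0}, {"tx": 0, "ty": 0, "tz": 12, "rx": 0, "ry": 0, "rz": 0, "fingers": 0}, {"tx": 0, "ty": 0, "tz": 12, "rx": 0, "ry": 0, "rz": 0, "fingers": 0}, {"tx": 0, "ty": 0, "tz": 9, "rx": 0, "ry": 0, "rz": 0, "fingers": 0}, {"tx": 0, "ty": 0, "tz": 6, "rx": 0, "ry": 0, "rz": 0, "fingers": 0}, {"tx": 0, "ty": 0, "tz": 3, "rx": 0, "ry": 0, "rz": 0, "fingers": 0}, {"tx": 0, "ty": 0, "tz": 2, "rx": 0, "ry": 0, "rz": 0, "fingers": 0}, {"tx": 0, "ty": 0, "tz": 0.5, "rx": 0, "ry": 0, "rz": 0, "fingers": 0}, {"tx": 0, "ty": 0, "tz": 0, "rx": 0, "ry": 0, "rz": 0, "fingers": 0}])

```text
time: 31.8
ee_pos: [0.5118, -0.2456, 0.1413]
ee_rot: [0.907, 0.421, 0.0, 0.0]
wrist_force: [-0.1, -0.5, -2.1]
gripper_width: 0.0587
```

Request:
jog_arm(steps=[{"tx": 0, "ty": 0, "tz": 1.5, "rx": 0, "ry": 0, "rz": 0, "fingers": 0}, {"tx": 0, "ty": 0, "tz": 0, "rx": 0, "ry": 0, "rz": 0, "fingers": 0}, {"tx": 0, "ty": 0, "tz": 0, "rx": 0, "ry": 0, "rz": 0, "fingers": 100}, {"tx": 0, "ty": 0, "tz": 0, "rx": 0, "ry": 0, "rz": 0, "fingers": 100}, {"tx": 0, "ty": 0, "tz": 0, "rx": 0, "ry": 0, "rz": 0, "fingers": 100}, {"tx": 0, "ty": 0, "tz": 0, "rx": 0, "ry": 0, "rz": 0, "fingers": 100}, {"tx": 0, "ty": 0, "tz": -15, "rx": 0, "ry": 0, "rz": 0, "fingers": 100}, {"tx": 0, "ty": 0, "tz": -30, "rx": 0, "ry": 0, "rz": 0, "fingers": 100}, {"tx": 0, "ty": 0, "tz": -30, "rx": 0, "ry": 0, "rz": 0, "fingers": 100}, {"tx": 0, "ty": 0, "tz": -35, "rx": 0, "ry": 0, "rz": 0, "fingers": 100}])

```text
time: 32.63
ee_pos: [0.5112, -0.2453, 0.2501]
ee_rot: [0.907, 0.421, -0.0, -0.001]
wrist_force: [1.3, -0.4, 0.3]
gripper_width: 0.0855
```

```bash
python3 - <<'E'
from h import *
st(); shw(.166,.18)
for n in('scene','side'):
    im,P,W,f,c=cap(n); rect(box(P,im,.38,.58,.33,.5,.122,.145),'panbar'); save('s6%s.png'%n,im)
go(.4785,.408,.26,75)
E
```

```text
t 32.63 p [ 0.5112 -0.2453  0.2501] yaw_y -40.2 z [-0.001  0.001 -1.   ] F [ 1.3 -0.4  0.3] w 0.0855 q [-0.56  0.4   1.69  0.    1.06  0.14]
wrist 7386 [ 0.5362 -0.229 ] [0.1182 0.0614] 33.4 z [0.169 0.172 0.173]
[ 0.532  -0.2233] 0.06024935841560364
panbar 99 [0.4831 0.4069] [0.0106 0.1307] 74.9 z [0.124 0.133 0.137]
panbar 53 [0.4501 0.4157] [0.0141 0.0765] 73.2 z [0.122 0.133 0.138]
rz -115.2 tx 201.9 ty 622.9 tz -7.9
```

View pics/s6side.png

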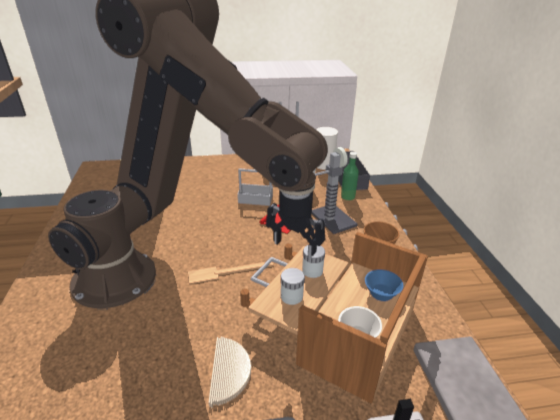

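Both shakers stand on the flap, at (313,262) and (292,288). Now for the pan.

Request:
jog_arm(steps=[{"tx": 20, "ty": -18.5, "tz": -2, "rx": 0, "ry": 0, "rz": 0, "fingers": 70}, {"tx": 20, "ty": -18.5, "tz": -2, "rx": 0, "ry": 0, "rz": 0, "fingers": 70}, {"tx": 20, "ty": -18.5, "tz": -2, "rx": 0, "ry": 0, "rz": 0, "fingers": 70}, {"tx": 20, "ty": -18.5, "tz": -2, "rx": 0, "ry": 0, "rz": 0, "fingers": 70}, {"tx": 20, "ty": -18.5, "tz": -2, "rx": 0, "ry": 0, "rz": 0, "fingers": 70}, {"tx": 20, "ty": -18.5, "tz": 0, "rx": 0, "ry": 0, "rz": 0, "fingers": 70}, {"tx": 20, "ty": -18.5, "tz": 0, "rx": 0, "ry": 0, "rz": 0, "fingers": 70}, {"tx": 20, "ty": -18.5, "tz": 0, "rx": 0, "ry": 0, "rz": 0, "fingers": 70}, {"tx": 20, "ty": -18.5, "tz": 0, "rx": 0, "ry": 0, "rz": 0, "fingers": 70}, {"tx": 20, "ty": -18.5, "tz": 0, "rx": 0, "ry": 0, "rz": 0, "fingers": 70}, {"tx": 20, "ty": -18.5, "tz": 0, "rx": 0, "ry": 0, "rz": 0, "fingers": 70}, {"tx": 20, "ty": -18.5, "tz": 0, "rx": 0, "ry": 0, "rz": 0, "fingers": 70}, {"tx": 20, "ty": -18.5, "tz": 0, "rx": 0, "ry": 0, "rz": 0, "fingers": 70}, {"tx": 20, "ty": -18.5, "tz": 0, "rx": 0, "ry": 0, "rz": 0, "fingers": 70}, {"tx": 20, "ty": -18.5, "tz": 0, "rx": 0, "ry": 0, "rz": 0, "fingers": 70}, {"tx": 20, "ty": -18.5, "tz": 0, "rx": 0, "ry": 0, "rz": 0, "fingers": 70}, {"tx": 20, "ty": -18.5, "tz": 0, "rx": 0, "ry": 0, "rz": 0, "fingers": 70}, {"tx": 20, "ty": -18.5, "tz": 0, "rx": 0, "ry": 0, "rz": 0, "fingers": 70}, {"tx": 20, "ty": -18.5, "tz": 0, "rx": 0, "ry": 0, "rz": 0, "fingers": 70}, {"tx": 20, "ty": -18.5, "tz": 0, "rx": 0, "ry": 0, "rz": 0, "fingers": 70}])

```text
time: 34.45
ee_pos: [0.4866, 0.3, 0.2583]
ee_rot: [0.907, 0.421, -0.001, 0.0]
wrist_force: [-0.1, -0.7, -0.5]
gripper_width: 0.0601
```

Request:
jog_arm(steps=[{"tx": 20, "ty": -18.5, "tz": 0, "rx": 0, "ry": 0, "rz": 0, "fingers": 70}, {"tx": 20, "ty": -18.5, "tz": 0, "rx": 0, "ry": 0, "rz": 0, "fingers": 70}, {"tx": 0, "ty": 0, "tz": 0, "rx": 0, "ry": 0, "rz": -7.1, "fingers": 70}, {"tx": 0, "ty": 0, "tz": 0, "rx": 0, "ry": 0, "rz": -7.1, "fingers": 70}, {"tx": 0, "ty": 0, "tz": 0, "rx": 0, "ry": 0, "rz": -7.1, "fingers": 70}, {"tx": 0, "ty": 0, "tz": 0, "rx": 0, "ry": 0, "rz": -7.1, "fingers": 70}, {"tx": 0, "ty": 0, "tz": 0, "rx": 0, "ry": 0, "rz": -7.1, "fingers": 70}, {"tx": 0, "ty": 0, "tz": 0, "rx": 0, "ry": 0, "rz": -7.1, "fingers": 70}, {"tx": 0, "ty": 0, "tz": 0, "rx": 0, "ry": 0, "rz": -7.1, "fingers": 70}, {"tx": 0, "ty": 0, "tz": 0, "rx": 0, "ry": 0, "rz": -7.1, "fingers": 70}, {"tx": 0, "ty": 0, "tz": 0, "rx": 0, "ry": 0, "rz": -7.1, "fingers": 70}, {"tx": 0, "ty": 0, "tz": 0, "rx": 0, "ry": 0, "rz": -7.1, "fingers": 70}, {"tx": 0, "ty": 0, "tz": 0, "rx": 0, "ry": 0, "rz": -7.1, "fingers": 70}, {"tx": 0, "ty": 0, "tz": 0, "rx": 0, "ry": 0, "rz": -7.1, "fingers": 70}, {"tx": 0, "ty": 0, "tz": 0, "rx": 0, "ry": 0, "rz": -7.1, "fingers": 70}, {"tx": 0, "ty": 0, "tz": 0, "rx": 0, "ry": 0, "rz": -7.1, "fingers": 70}, {"tx": 0, "ty": 0, "tz": 0, "rx": 0, "ry": 0, "rz": -7.1, "fingers": 70}, {"tx": 0, "ty": 0, "tz": 0, "rx": 0, "ry": 0, "rz": -7.1, "fingers": 70}, {"tx": 0, "ty": 0, "tz": 0, "rx": 0, "ry": 0, "rz": 0, "fingers": 70}])

```text
time: 36.03
ee_pos: [0.4844, 0.353, 0.2583]
ee_rot: [0.142, 0.99, -0.001, -0.001]
wrist_force: [-0.1, 0.5, 0.1]
gripper_width: 0.06
```

```bash
python3 - <<'E'
from h import *
st(); im,P,W,f,c=cap('wrist'); save('w7.png',im); rect(box(P,im,.38,.58,.3,.5,.125,.14),'panbar')
E
```

```text
t 36.03 p [0.4844 0.353  0.2583] yaw_y 73.73 z [-0.001 -0.001 -1.   ] F [-0.1  0.5  0.1] w 0.06 q [ 0.52  0.44  1.6  -0.    1.11 -0.77]
panbar 2598 [0.4771 0.4103] [0.0103 0.1317] 74.6 z [0.129 0.133 0.135]
```

View pics/w7.png

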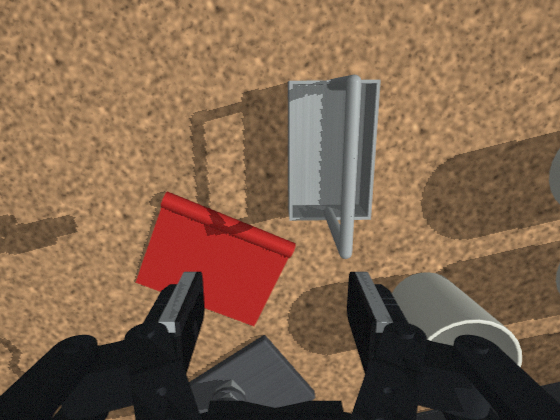

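The pan bar runs from (352,80) to (346,250) and is clear to grip, with the scraper and mug out of the way. I'll grip it 28 mm off the middle, on the robot side.

```bash
python3 - <<'E'
from h import *
go(.450,.4178,.122,74.6)
E
```

```text
rz -1.3 tx 50.4 ty 53.3 tz 136.4
```

Request:
jog_arm(steps=[{"tx": 12.5, "ty": 13.3, "tz": 0, "rx": 0, "ry": 0, "rz": -1, "fingers": 70}, {"tx": 12.5, "ty": 13.3, "tz": 0, "rx": 0, "ry": 0, "rz": 0, "fingers": 70}, {"tx": 12.5, "ty": 13.3, "tz": 0, "rx": 0, "ry": 0, "rz": 0, "fingers": 70}, {"tx": 12.5, "ty": 13.3, "tz": 0, "rx": 0, "ry": 0, "rz": 0, "fingers": 70}, {"tx": 0, "ty": 0, "tz": 20, "rx": 0, "ry": 0, "rz": 0, "fingers": 60}, {"tx": 0, "ty": 0, "tz": 20, "rx": 0, "ry": 0, "rz": 0, "fingers": 60}, {"tx": 0, "ty": 0, "tz": 20, "rx": 0, "ry": 0, "rz": 0, "fingers": 60}, {"tx": 0, "ty": 0, "tz": 20, "rx": 0, "ry": 0, "rz": 0, "fingers": 60}, {"tx": 0, "ty": 0, "tz": 0, "rx": 0, "ry": 0, "rz": 0, "fingers": 60}])

```text
time: 36.83
ee_pos: [0.4498, 0.4171, 0.1754]
ee_rot: [0.138, 0.99, -0.002, -0.002]
wrist_force: [0.7, -0.4, -0.2]
gripper_width: 0.0517
```

```bash
python3 - <<'E'
from h import *
st(); im,P,W,f,c=cap('wrist'); rect(box(P,im,.38,.58,.3,.5,.125,.14),'panbar'); go(.450,.4178,.122,74.6)
E
```

```text
t 36.83 p [0.4498 0.4171 0.1754] yaw_y 74.15 z [-0.005 -0.004 -1.   ] F [ 0.7 -0.4 -0.2] w 0.0517 q [ 0.64  0.54  1.65 -0.    0.95 -0.65]
panbar 4005 [0.476  0.4107] [0.01   0.1309] 74.5 z [0.13  0.133 0.135]
rz -0.4 tx 0.5 ty 0.1 tz 55.6
```

Request:
jog_arm(steps=[{"tx": 0, "ty": 0.4, "tz": 20, "rx": 0, "ry": 0, "rz": -0.4, "fingers": 60}, {"tx": 0, "ty": 0, "tz": 20, "rx": 0, "ry": 0, "rz": 0, "fingers": 60}, {"tx": 0, "ty": 0, "tz": 15, "rx": 0, "ry": 0, "rz": 0, "fingers": 60}, {"tx": 0, "ty": 0, "tz": 0, "rx": 0, "ry": 0, "rz": 0, "fingers": 0}, {"tx": 0, "ty": 0, "tz": 0, "rx": 0, "ry": 0, "rz": 0, "fingers": 0}, {"tx": 0, "ty": 0, "tz": 0, "rx": 0, "ry": 0, "rz": 0, "fingers": 0}, {"tx": 0, "ty": 0, "tz": 0, "rx": 0, "ry": 0, "rz": 0, "fingers": 0}, {"tx": 0, "ty": 0, "tz": 0, "rx": 0, "ry": 0, "rz": 0, "fingers": 0}, {"tx": 0, "ty": 0, "tz": 0, "rx": 0, "ry": 0, "rz": 0, "fingers": 0}, {"tx": 0, "ty": 0, "tz": 0, "rx": 0, "ry": 0, "rz": 0, "fingers": 0}])

```text
time: 37.72
ee_pos: [0.4518, 0.4186, 0.1262]
ee_rot: [0.132, 0.991, 0.001, 0.001]
wrist_force: [-1.1, -3.1, 7.3]
gripper_width: 0.0075
```

Request:
jog_arm(steps=[{"tx": 0, "ty": 0, "tz": -10, "rx": 0, "ry": 0, "rz": 0, "fingers": 0}, {"tx": 0, "ty": 0, "tz": -12, "rx": 0, "ry": 0, "rz": 0, "fingers": 0}, {"tx": 0, "ty": 0, "tz": -18, "rx": 0, "ry": 0, "rz": 0, "fingers": 0}, {"tx": 0, "ty": 0, "tz": -20, "rx": 0, "ry": 0, "rz": 0, "fingers": 0}, {"tx": 0, "ty": 0, "tz": -20, "rx": 0, "ry": 0, "rz": 0, "fingers": 0}, {"tx": 0, "ty": 0, "tz": -20, "rx": 0, "ry": 0, "rz": 0, "fingers": 0}, {"tx": 0, "ty": 0, "tz": -15, "rx": 0, "ry": 0, "rz": 0, "fingers": 0}, {"tx": 0, "ty": 0, "tz": 0, "rx": 0, "ry": 0, "rz": 0, "fingers": 0}])

```text
time: 38.38
ee_pos: [0.452, 0.4191, 0.2438]
ee_rot: [0.132, 0.991, 0.002, 0.002]
wrist_force: [0.8, 0.3, -2.8]
gripper_width: 0.0078
```

```bash
cat >> h.py <<'E'
def hookbar():
    im,P,W,f,c=cap('scene')
    # hook arm fit: wire points z .19-.23, narrow band
    b=box(P,im,.585,.70,.14,.23,.185,.235)
    if len(b)>5:
        a=b[(b[:,0]>.615)&(b[:,0]<.70)]; k=np.polyfit(a[:,0],a[:,1],1); print('hook slope deg',np.degrees(np.arctan(k[0])).round(1),'y@.62',np.polyval(k,.62).round(4),'y@.69',np.polyval(k,.69).round(4))
        for x in np.arange(.585,.665,.006):
            q=b[(b[:,0]>=x)&(b[:,0]<x+.006)]
            if len(q): print(round(x+.003,3),q[:,1].mean().round(4),q[:,2].max().round(4),len(q),end=' | ')
        print()
    return im,P
E
python3 - <<'E'
from h import *
st(); hookbar()
im,P,W,f,c=cap('wrist'); b=box(P,im,.36,.6,.3,.55,.19,.29); e=np.array([np.cos(np.radians(-15.4)),np.sin(np.radians(-15.4))]); s=(b[:,:2]-[.476,.4107])@e
for k in np.arange(-.06,.07,.02):
    q=b[abs(s-k)<.005]
    if len(q): print(k.round(2),q[:,2].max().round(4),len(q))
E
```

```text
t 38.38 p [0.452  0.4191 0.2438] yaw_y 74.8 z [ 0.005  0.004 -1.   ] F [ 0.8  0.3 -2.8] w 0.0078 q [ 0.64  0.47  1.58  0.    1.08 -0.66]
hook slope deg 20.7 y@.62 0.1717 y@.69 0.1983
0.594 0.1657 0.2164 1 | 0.6 0.1656 0.2261 11 | 0.606 0.168 0.2201 13 | 0.612 0.1684 0.2136 12 | 0.618 0.1726 0.2012 7 | 0.624 0.1723 0.1998 4 | 0.63 0.1753 0.2032 7 | 0.636 0.1768 0.2077 5 | 0.642 0.1796 0.2169 5 | 0.648 0.1828 0.2208 9 | 0.654 0.1829 0.2218 3 | 0.66 0.187 0.2239 9 | 0.666 0.1889 0.2255 7 | 
-0.06 0.252 1119
-0.04 0.29 8020
-0.02 0.29 3027
0.0 0.2511 417
0.02 0.2509 384
```

Request:
jog_arm(steps=[{"tx": 0, "ty": 0, "tz": 0, "rx": 0, "ry": 0, "rz": 4, "fingers": 0}, {"tx": 0, "ty": 0, "tz": 0, "rx": 0, "ry": 0, "rz": 6, "fingers": 0}, {"tx": 0, "ty": 0, "tz": 0, "rx": 0, "ry": 0, "rz": 6, "fingers": 0}, {"tx": 0, "ty": 0, "tz": 0, "rx": 0, "ry": 0, "rz": 6, "fingers": 0}, {"tx": 0, "ty": 0, "tz": 0, "rx": 0, "ry": 0, "rz": 6, "fingers": 0}, {"tx": 0, "ty": 0, "tz": 0, "rx": 0, "ry": 0, "rz": 6, "fingers": 0}, {"tx": 0, "ty": 0, "tz": 0, "rx": 0, "ry": 0, "rz": 6, "fingers": 0}, {"tx": 0, "ty": 0, "tz": 0, "rx": 0, "ry": 0, "rz": 6, "fingers": 0}, {"tx": 0, "ty": 0, "tz": 0, "rx": 0, "ry": 0, "rz": 5, "fingers": 0}, {"tx": 0, "ty": 0, "tz": 0, "rx": 0, "ry": 0, "rz": 3, "fingers": 0}, {"tx": 0, "ty": 0, "tz": 0, "rx": 0, "ry": 0, "rz": 0, "fingers": 0}])

```text
time: 39.4
ee_pos: [0.4509, 0.4182, 0.2382]
ee_rot: [0.569, 0.822, -0.001, -0.0]
wrist_force: [-0.8, -0.3, -2.9]
gripper_width: 0.0076
```

```bash
python3 - <<'E'
from h import *
st(); go(.495,.155,.245,20.7)
E
```

```text
t 39.4 p [0.4509 0.4182 0.2382] yaw_y 20.66 z [-0.002 -0.001 -1.   ] F [-0.8 -0.3 -2.9] w 0.0076 q [ 0.64  0.48  1.58 -0.    1.08  0.28]
rz -0.0 tx -261.8 ty -51.8 tz -6.8
```

Request:
jog_arm(steps=[{"tx": -10, "ty": -2, "tz": -2, "rx": 0, "ry": 0, "rz": 0, "fingers": 0}, {"tx": -18, "ty": -3.5, "tz": -2, "rx": 0, "ry": 0, "rz": 0, "fingers": 0}, {"tx": -18, "ty": -3.5, "tz": -2, "rx": 0, "ry": 0, "rz": 0, "fingers": 0}, {"tx": -18, "ty": -3.5, "tz": 0, "rx": 0, "ry": 0, "rz": 0, "fingers": 0}, {"tx": -18, "ty": -3.5, "tz": 0, "rx": 0, "ry": 0, "rz": 0, "fingers": 0}, {"tx": -18, "ty": -3.5, "tz": 0, "rx": 0, "ry": 0, "rz": 0, "fingers": 0}, {"tx": -18, "ty": -3.5, "tz": 0, "rx": 0, "ry": 0, "rz": 0, "fingers": 0}, {"tx": -18, "ty": -3.5, "tz": 0, "rx": 0, "ry": 0, "rz": 0, "fingers": 0}, {"tx": -18, "ty": -3.5, "tz": 0, "rx": 0, "ry": 0, "rz": 0, "fingers": 0}, {"tx": -18, "ty": -3.5, "tz": 0, "rx": 0, "ry": 0, "rz": 0, "fingers": 0}, {"tx": -18, "ty": -3.5, "tz": 0, "rx": 0, "ry": 0, "rz": 0, "fingers": 0}, {"tx": -18, "ty": -3.5, "tz": 0, "rx": 0, "ry": 0, "rz": 0, "fingers": 0}, {"tx": -18, "ty": -3.5, "tz": 0, "rx": 0, "ry": 0, "rz": 0, "fingers": 0}, {"tx": -18, "ty": -3.5, "tz": 0, "rx": 0, "ry": 0, "rz": 0, "fingers": 0}, {"tx": -12, "ty": -2.5, "tz": 0, "rx": 0, "ry": 0, "rz": 0, "fingers": 0}, {"tx": -6, "ty": -2, "tz": 0, "rx": 0, "ry": 0, "rz": 0, "fingers": 0}, {"tx": 0, "ty": 0, "tz": 0, "rx": 0, "ry": 0, "rz": 0, "fingers": 0}])

```text
time: 40.82
ee_pos: [0.4956, 0.1539, 0.2454]
ee_rot: [0.568, 0.823, -0.0, -0.0]
wrist_force: [0.9, -0.7, -4.1]
gripper_width: 0.0076
```

```bash
python3 - <<'E'
from h import *
st()
H=np.array([np.cos(np.radians(20.7)),np.sin(np.radians(20.7))]);K=np.array([-H[1],H[0]])
o=r.get_obs()['ee_pos']; outs=[]
for n in('scene','side','wrist'):
    im,P,W,f,c=cap(n)
    if n!='wrist': outs.append(im)
    g=(P[...,:2]-[.616,.174])@np.c_[H,K]
    m=(abs(g[...,0])<.07)&(abs(g[...,1])<.02)&(P[...,2]>.185)&(P[...,2]<.235); b=np.c_[g[m],P[m][:,2]]
    print(n,len(b))
    for x in np.arange(-.04,.05,.005):
        q=b[abs(b[:,0]-x)<.0025]
        if len(q): print('  %.3f k %.4f zmax %.4f n%d'%(x,q[:,1].mean(),q[:,2].max(),len(q)),end=';')
    print()
    d=(P[...,:2]-o[:2])@np.c_[H,K]
    m=(abs(d[...,0])<.02)&(d[...,1]>-.1)&(d[...,1]<.05)&(P[...,2]>.21)&(P[...,2]<.26); b=np.c_[d[m],P[m][:,2]]; b=b[b[:,1]<-.02] if n!='wrist' else b
    for x in np.arange(-.09,.05,.01):
        q=b[abs(b[:,1]-x)<.004]
        if len(q): print('   bar k%.2f h%.4f z %.4f'%(x,q[:,0].mean(),q[:,2].max()),end=';')
    print()
a=outs[0][130:330,250:450]; b=outs[1][100:300,200:400]
save('hk.png',cv2.resize(np.hstack([a,b]),None,fx=2,fy=2,interpolation=cv2.INTER_CUBIC))
E
```

```text
t 40.82 p [0.4956 0.1539 0.2454] yaw_y 20.77 z [-0. -0. -1.] F [ 0.9 -0.7 -4.1] w 0.0076 q [ 0.17  0.33  1.81 -0.    1.   -0.19]
scene 110
  -0.020 k -0.0025 zmax 0.2285 n6;  -0.015 k -0.0028 zmax 0.2261 n12;  -0.010 k -0.0022 zmax 0.2161 n12;  -0.005 k -0.0027 zmax 0.2036 n6;  -0.000 k -0.0025 zmax 0.2018 n5;  0.005 k -0.0023 zmax 0.1985 n3;  0.010 k -0.0035 zmax 0.2007 n6;  0.015 k -0.0032 zmax 0.2008 n4;  0.020 k -0.0051 zmax 0.2059 n4;  0.025 k -0.0045 zmax 0.2126 n5;  0.030 k -0.0056 zmax 0.2168 n3;  0.035 k -0.0046 zmax 0.2229 n6;  0.040 k -0.0035 zmax 0.2239 n7;  0.045 k -0.0032 zmax 0.2250 n5;
   bar k-0.09 h0.0035 z 0.2572;   bar k-0.08 h0.0028 z 0.2547;   bar k-0.07 h0.0033 z 0.2546;   bar k-0.06 h0.0035 z 0.2566;   bar k-0.05 h0.0028 z 0.2547;   bar k-0.04 h0.0041 z 0.2557;   bar k-0.03 h0.0042 z 0.2572;   bar k-0.02 h0.0038 z 0.2555;
side 75
  -0.020 k 0.0005 zmax 0.2286 n8;  -0.015 k -0.0006 zmax 0.2201 n7;  -0.010 k -0.0012 zmax 0.2121 n5;  -0.005 k -0.0005 zmax 0.1997 n3;  -0.000 k -0.0012 zmax 0.2024 n3;  0.005 k -0.0005 zmax 0.2002 n2;  0.010 k -0.0005 zmax 0.2027 n4
[... 514 characters left out ...]
 zmax 0.2253 n39;  -0.020 k 0.0027 zmax 0.2259 n280;  -0.015 k 0.0038 zmax 0.2246 n198;  -0.010 k 0.0041 zmax 0.2144 n136;  -0.005 k 0.0031 zmax 0.2014 n81;  -0.000 k 0.0022 zmax 0.2003 n140;  0.005 k 0.0021 zmax 0.1998 n134;  0.010 k 0.0020 zmax 0.2011 n132;  0.015 k 0.0018 zmax 0.2052 n232;  0.020 k 0.0018 zmax 0.2111 n250;  0.025 k 0.0019 zmax 0.2136 n200;  0.030 k 0.0040 zmax 0.2083 n1;
   bar k-0.05 h0.0006 z 0.2539;   bar k-0.04 h0.0006 z 0.2547;   bar k-0.03 h0.0008 z 0.2547;   bar k-0.02 h0.0008 z 0.2548;   bar k-0.01 h0.0008 z 0.2551;   bar k-0.00 h0.0008 z 0.2550;   bar k0.01 h0.0007 z 0.2600;   bar k0.02 h0.0007 z 0.2561;   bar k0.03 h0.0008 z 0.2557;   bar k0.04 h0.0004 z 0.2557;
```

View pics/hk.png

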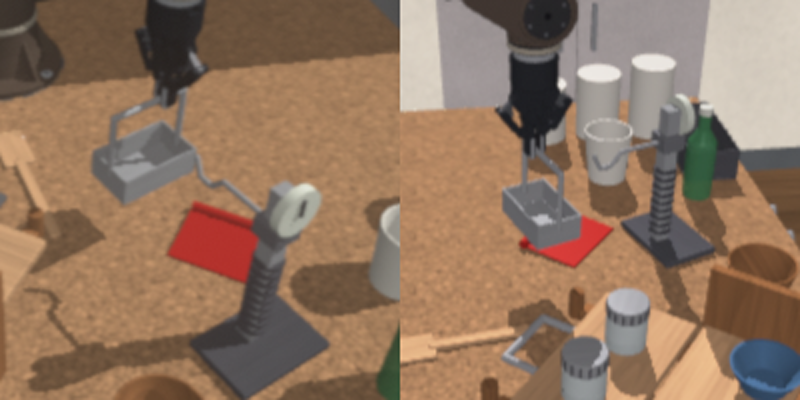

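The views show the pan hanging level in front of the hook tip at (195,165) in the left crop, with clear space around it. Next I'll slide it 122 mm in along the arm.

Request:
jog_arm(steps=[{"tx": 3, "ty": 4, "tz": 0, "rx": 0, "ry": 0, "rz": 0, "fingers": 0}, {"tx": 0, "ty": 8, "tz": 0, "rx": 0, "ry": 0, "rz": 0, "fingers": 0}, {"tx": 0, "ty": 10, "tz": 0, "rx": 0, "ry": 0, "rz": 0, "fingers": 0}, {"tx": 0, "ty": 10, "tz": 0, "rx": 0, "ry": 0, "rz": 0, "fingers": 0}, {"tx": 0, "ty": 10, "tz": 0, "rx": 0, "ry": 0, "rz": 0, "fingers": 0}, {"tx": 0, "ty": 10, "tz": 0, "rx": 0, "ry": 0, "rz": 0, "fingers": 0}, {"tx": 0, "ty": 10, "tz": 0, "rx": 0, "ry": 0, "rz": 0, "fingers": 0}, {"tx": 0, "ty": 10, "tz": 0, "rx": 0, "ry": 0, "rz": 0, "fingers": 0}, {"tx": 0, "ty": 10, "tz": 0, "rx": 0, "ry": 0, "rz": 0, "fingers": 0}, {"tx": 0, "ty": 10, "tz": 0, "rx": 0, "ry": 0, "rz": 0, "fingers": 0}, {"tx": 0, "ty": 10, "tz": 0, "rx": 0, "ry": 0, "rz": 0, "fingers": 0}, {"tx": 0, "ty": 10, "tz": 0, "rx": 0, "ry": 0, "rz": 0, "fingers": 0}, {"tx": 0, "ty": 6, "tz": 0, "rx": 0, "ry": 0, "rz": 0, "fingers": 0}, {"tx": 0, "ty": 4, "tz": 0, "rx": 0, "ry": 0, "rz": 0, "fingers": 0}, {"tx": 0, "ty": 0, "tz": 0, "rx": 0, "ry": 0, "rz": 0, "fingers": 0}, {"tx": 0, "ty": 0, "tz": 0, "rx": 0, "ry": 0, "rz": 0, "fingers": 0}])

```text
time: 42.3
ee_pos: [0.6085, 0.2011, 0.2453]
ee_rot: [0.568, 0.823, -0.0, -0.0]
wrist_force: [-1.3, 0.3, -3.7]
gripper_width: 0.008
```

```bash
python3 - <<'E'
from h import *
st()
H=np.array([np.cos(np.radians(20.7)),np.sin(np.radians(20.7))]);K=np.array([-H[1],H[0]])
o=r.get_obs()['ee_pos']; print('tcp hk',(o[:2]-[.616,.174])@H,(o[:2]-[.616,.174])@K); outs=[]
for n in('scene','side'):
    im,P,W,f,c=cap(n); outs.append(im)
    g=(P[...,:2]-[.616,.174])@np.c_[H,K]
    m=(abs(g[...,0])<.05)&(abs(g[...,1])<.015)&(P[...,2]>.185)&(P[...,2]<.26); b=np.c_[g[m],P[m][:,2]]
    print(n)
    for x in np.arange(-.03,.05,.005):
        q=b[abs(b[:,0]-x)<.0025]
        if len(q): print('  %.3f k %.4f z %.4f %.4f n%d'%(x,q[:,1].mean(),q[:,2].min(),q[:,2].max(),len(q)),end=';')
    print()
a=outs[0][150:290,290:460]; b=outs[1][110:250,230:400]
save('hk2.png',cv2.resize(np.hstack([a,b]),None,fx=2.3,fy=2.3,interpolation=cv2.INTER_CUBIC))
E
```

```text
t 42.3 p [0.6085 0.2011 0.2453] yaw_y 20.8 z [-0. -0. -1.] F [-1.3  0.3 -3.7] w 0.008 q [ 0.22  0.51  1.51 -0.    1.12 -0.15]
tcp hk 0.002599857558089509 0.02804077442338628
scene
  -0.015 k -0.0019 z 0.2096 0.2176 n5;  -0.010 k -0.0027 z 0.2035 0.2173 n12;  -0.005 k -0.0012 z 0.1951 0.2536 n9;  0.000 k -0.0035 z 0.1983 0.2529 n8;  0.005 k 0.0002 z 0.1968 0.2565 n26;  0.010 k 0.0005 z 0.1955 0.2555 n19;  0.015 k 0.0000 z 0.1953 0.2436 n4;  0.020 k -0.0048 z 0.1989 0.2059 n4;  0.025 k -0.0049 z 0.2028 0.2126 n6;  0.030 k -0.0044 z 0.2094 0.2171 n4;  0.035 k -0.0046 z 0.2147 0.2212 n5;  0.040 k -0.0030 z 0.2205 0.2237 n7;  0.045 k -0.0049 z 0.2175 0.2238 n5;
side
  -0.025 k 0.0004 z 0.2231 0.2231 n1;  -0.020 k -0.0010 z 0.2168 0.2261 n7;  -0.015 k 0.0008 z 0.2027 0.2165 n5;  -0.010 k 0.0002 z 0.1975 0.2143 n6;  -0.005 k 0.0003 z 0.1962 0.2534 n6;  0.000 k -0.0011 z 0.1985 0.2566 n15;  0.005 k 0.0020 z 0.1962 0.2558 n7;  0.010 k 0.0003 z 0.1965 0.2017 n4;  0.015 k 0.0013 z 0.1976 0.2042 n4;  0.020 k 0.0004 z 0.1989 0.2141 n8;  0.025 k 0.0011 z 0.2071 0.2165 n3;  0.030 k -0.0008 z 0.2112 0.2175 n3;  0.035 k -0.0005 z 0.2134 0.2134 n1;  0.040 k -0.0033 z 0.2204 0.2245 n2;  0.045 k 0.0004 z 0.2214 0.2214 n1;
```

View pics/hk2.png

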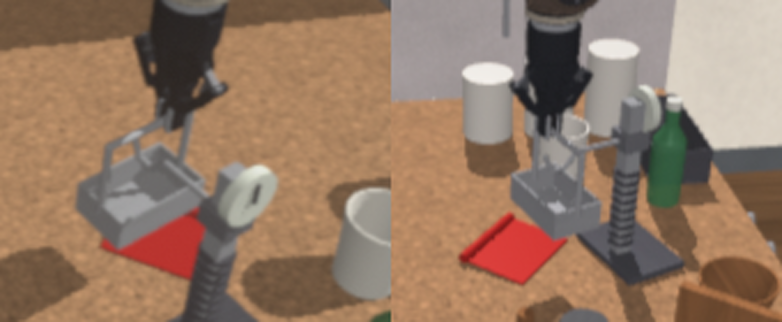

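Request:
jog_arm(steps=[{"tx": -1, "ty": 2, "tz": 6, "rx": 0, "ry": 0, "rz": 0, "fingers": 0}, {"tx": 0, "ty": 0, "tz": 8, "rx": 0, "ry": 0, "rz": 0, "fingers": 0}, {"tx": 0, "ty": 0, "tz": 8, "rx": 0, "ry": 0, "rz": 0, "fingers": 0}, {"tx": 0, "ty": 0, "tz": 8, "rx": 0, "ry": 0, "rz": 0, "fingers": 0}, {"tx": 0, "ty": 0, "tz": 6, "rx": 0, "ry": 0, "rz": 0, "fingers": 0}, {"tx": 0, "ty": 0, "tz": 4, "rx": 0, "ry": 0, "rz": 0, "fingers": 0}, {"tx": 0, "ty": 0, "tz": 0, "rx": 0, "ry": 0, "rz": 0, "fingers": 0}])

```text
time: 42.98
ee_pos: [0.6105, 0.2009, 0.2043]
ee_rot: [0.568, 0.823, -0.001, -0.001]
wrist_force: [0.3, -0.2, -3.6]
gripper_width: 0.008
```

Request:
jog_arm(steps=[{"tx": 0, "ty": 0, "tz": 3, "rx": 0, "ry": 0, "rz": 0, "fingers": 0}, {"tx": 0, "ty": 0, "tz": 3, "rx": 0, "ry": 0, "rz": 0, "fingers": 0}, {"tx": 0, "ty": 0, "tz": 3, "rx": 0, "ry": 0, "rz": 0, "fingers": 0}, {"tx": 0, "ty": 0, "tz": 3, "rx": 0, "ry": 0, "rz": 0, "fingers": 0}, {"tx": 0, "ty": 0, "tz": 3, "rx": 0, "ry": 0, "rz": 0, "fingers": 0}, {"tx": 0, "ty": 0, "tz": 0, "rx": 0, "ry": 0, "rz": 0, "fingers": 0}])

```text
time: 43.48
ee_pos: [0.6109, 0.2009, 0.19]
ee_rot: [0.568, 0.823, -0.0, -0.0]
wrist_force: [0.0, 0.9, -1.1]
gripper_width: 0.0074
```

```bash
cat > hv.py <<'E'
from h import *
def view(name):
    st(); H=np.array([np.cos(np.radians(20.7)),np.sin(np.radians(20.7))]);K=np.array([-H[1],H[0]]); outs=[]
    for n in('scene','side'):
        im,P,W,f,c=cap(n); outs.append(im)
        g=(P[...,:2]-[.616,.174])@np.c_[H,K]
        m=(abs(g[...,0])<.045)&(abs(g[...,1])<.012)&(P[...,2]>.14)&(P[...,2]<.26); b=np.c_[g[m],P[m][:,2]]
        print(n,[(int(1000*x),b[abs(b[:,0]-x)<.0025][:,2].max().round(3)) for x in np.arange(-.03,.045,.005) if (abs(b[:,0]-x)<.0025).any()])
        m=(abs(g[...,0])<.03)&(abs(g[...,1])>.02)&(abs(g[...,1])<.058)&(P[...,2]>.14)&(P[...,2]<.26)&(g[...,1]<0); b=np.c_[g[m],P[m][:,2]]
        if len(b): t=b[b[:,2]>np.percentile(b[:,2],80)-.01]; print(' bar h %.4f zmax %.4f n%d'%(np.median(t[:,0]),np.percentile(b[:,2],95),len(t)))
    a=outs[0][150:290,290:460]; b=outs[1][110:250,230:400]
    save(name,cv2.resize(np.hstack([a,b]),None,fx=2.3,fy=2.3,interpolation=cv2.INTER_CUBIC))
E
python3 -c "
from hv import *; view('hk3.png')"
```

```text
t 43.48 p [0.6109 0.2009 0.19  ] yaw_y 20.8 z [-0. -0. -1.] F [ 0.   0.9 -1.1] w 0.0074 q [ 0.22  0.57  1.57 -0.    1.01 -0.15]
scene [(-19, np.float64(0.232)), (-14, np.float64(0.214)), (-9, np.float64(0.258)), (-4, np.float64(0.257)), (0, np.float64(0.258)), (5, np.float64(0.2)), (10, np.float64(0.25)), (15, np.float64(0.259)), (20, np.float64(0.258)), (25, np.float64(0.258)), (30, np.float64(0.206)), (35, np.float64(0.232)), (40, np.float64(0.213))]
 bar h 0.0088 zmax 0.2000 n46
side [(-24, np.float64(0.234)), (-19, np.float64(0.215)), (-14, np.float64(0.257)), (-9, np.float64(0.259)), (-4, np.float64(0.259)), (0, np.float64(0.254)), (5, np.float64(0.2)), (10, np.float64(0.253)), (15, np.float64(0.258)), (20, np.float64(0.256)), (25, np.float64(0.213)), (30, np.float64(0.211)), (35, np.float64(0.211)), (40, np.float64(0.212))]
 bar h 0.0013 zmax 0.2015 n25
```

Request:
jog_arm(steps=[{"tx": 0, "ty": 0, "tz": 3, "rx": 0, "ry": 0, "rz": 0, "fingers": 0}, {"tx": 0, "ty": 0, "tz": 2, "rx": 0, "ry": 0, "rz": 0, "fingers": 0}, {"tx": 0, "ty": 0, "tz": 2, "rx": 0, "ry": 0, "rz": 0, "fingers": 0}, {"tx": 0, "ty": 0, "tz": 0, "rx": 0, "ry": 0, "rz": 0, "fingers": 0}, {"tx": 0, "ty": 0, "tz": 0, "rx": 0, "ry": 0, "rz": 0, "fingers": 0}])

```text
time: 44.0
ee_pos: [0.6109, 0.201, 0.1835]
ee_rot: [0.568, 0.823, 0.0, 0.0]
wrist_force: [0.6, -0.5, -1.9]
gripper_width: 0.0075
```

```bash
python3 -c "
from hv import *; view('hk4.png')"
```

```text
t 44.0 p [0.6109 0.201  0.1835] yaw_y 20.8 z [ 0. -0. -1.] F [ 0.6 -0.5 -1.9] w 0.0075 q [ 0.22  0.57  1.57 -0.    1.   -0.15]
scene [(-24, np.float64(0.242)), (-19, np.float64(0.227)), (-14, np.float64(0.258)), (-9, np.float64(0.259)), (-4, np.float64(0.258)), (0, np.float64(0.26)), (5, np.float64(0.196)), (10, np.float64(0.197)), (15, np.float64(0.26)), (20, np.float64(0.259)), (25, np.float64(0.26)), (30, np.float64(0.203)), (35, np.float64(0.229)), (40, np.float64(0.205))]
 bar h 0.0085 zmax 0.1938 n49
side [(-24, np.float64(0.214)), (-19, np.float64(0.211)), (-14, np.float64(0.253)), (-9, np.float64(0.256)), (-4, np.float64(0.252)), (0, np.float64(0.258)), (5, np.float64(0.195)), (10, np.float64(0.248)), (15, np.float64(0.251)), (20, np.float64(0.25)), (25, np.float64(0.204)), (30, np.float64(0.231)), (35, np.float64(0.205)), (40, np.float64(0.208))]
 bar h 0.0011 zmax 0.1964 n23
```

View pics/hk4.png

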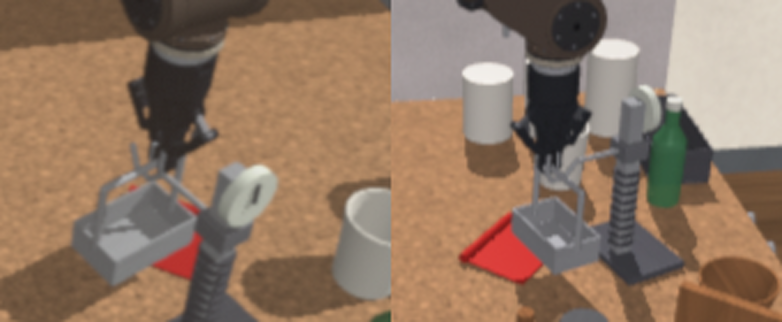

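Request:
jog_arm(steps=[{"tx": 0, "ty": 0, "tz": 2, "rx": 0, "ry": 0, "rz": 0, "fingers": 0}, {"tx": 0, "ty": 0, "tz": 0, "rx": 0, "ry": 0, "rz": 0, "fingers": 12}, {"tx": 0, "ty": 0, "tz": 0, "rx": 0, "ry": 0, "rz": 0, "fingers": 15}, {"tx": 0, "ty": 0, "tz": 0, "rx": 0, "ry": 0, "rz": 0, "fingers": 18}, {"tx": 0, "ty": 0, "tz": 0, "rx": 0, "ry": 0, "rz": 0, "fingers": 22}, {"tx": 0, "ty": 0, "tz": 0, "rx": 0, "ry": 0, "rz": 0, "fingers": 26}, {"tx": 0, "ty": 0, "tz": 0, "rx": 0, "ry": 0, "rz": 0, "fingers": 30}, {"tx": 0, "ty": 0, "tz": 0, "rx": 0, "ry": 0, "rz": 0, "fingers": 30}, {"tx": 0, "ty": 0, "tz": 0, "rx": 0, "ry": 0, "rz": 0, "fingers": 30}, {"tx": 0, "ty": 0, "tz": 0, "rx": 0, "ry": 0, "rz": 0, "fingers": 30}, {"tx": 0, "ty": 0, "tz": 0, "rx": 0, "ry": 0, "rz": 0, "fingers": 30}, {"tx": 0, "ty": 0, "tz": 0, "rx": 0, "ry": 0, "rz": 0, "fingers": 30}, {"tx": 0, "ty": 0, "tz": 0, "rx": 0, "ry": 0, "rz": 0, "fingers": 30}, {"tx": 0, "ty": 0, "tz": 0, "rx": 0, "ry": 0, "rz": 0, "fingers": 30}, {"tx": 0, "ty": 0, "tz": 0, "rx": 0, "ry": 0, "rz": 0, "fingers": 30}, {"tx": 0, "ty": 0, "tz": 0, "rx": 0, "ry": 0, "rz": 0, "fingers": 30}, {"tx": 0, "ty": 0, "tz": 0, "rx": 0, "ry": 0, "rz": 0, "fingers": 30}, {"tx": 0, "ty": 0, "tz": 0, "rx": 0, "ry": 0, "rz": 0, "fingers": 30}, {"tx": 0, "ty": 0, "tz": 0, "rx": 0, "ry": 0, "rz": 0, "fingers": 30}, {"tx": 0, "ty": 0, "tz": 0, "rx": 0, "ry": 0, "rz": 0, "fingers": 30}])

```text
time: 45.77
ee_pos: [0.6109, 0.201, 0.1815]
ee_rot: [0.568, 0.823, 0.0, 0.0]
wrist_force: [0.2, -0.2, 0.4]
gripper_width: 0.0255
```

```bash
python3 -c "
from hv import *; view('hk5.png')
im,P,W,f,c=cap('wrist'); rect(box(P,im,.56,.68,.1,.3,.170,.2),'bar wrist')"
```

```text
t 45.77 p [0.6109 0.201  0.1815] yaw_y 20.8 z [ 0. -0. -1.] F [ 0.2 -0.2  0.4] w 0.0255 q [ 0.22  0.57  1.57 -0.    0.99 -0.15]
scene [(-19, np.float64(0.241)), (-14, np.float64(0.259)), (-9, np.float64(0.257)), (-4, np.float64(0.259)), (0, np.float64(0.183)), (5, np.float64(0.186)), (10, np.float64(0.187)), (15, np.float64(0.259)), (20, np.float64(0.258)), (25, np.float64(0.256)), (30, np.float64(0.257)), (35, np.float64(0.195)), (40, np.float64(0.198))]
 bar h 0.0087 zmax 0.1852 n49
side [(-24, np.float64(0.199)), (-19, np.float64(0.254)), (-14, np.float64(0.254)), (-9, np.float64(0.256)), (-4, np.float64(0.187)), (0, np.float64(0.186)), (5, np.float64(0.189)), (15, np.float64(0.255)), (20, np.float64(0.249)), (25, np.float64(0.256)), (30, np.float64(0.197)), (35, np.float64(0.198)), (40, np.float64(0.229))]
 bar h 0.0028 zmax 0.1869 n26
bar wrist 8427 [0.6183 0.1957] [0.0505 0.0942] 39.4 z [0.172 0.183 0.199]
```

View pics/hk5.png

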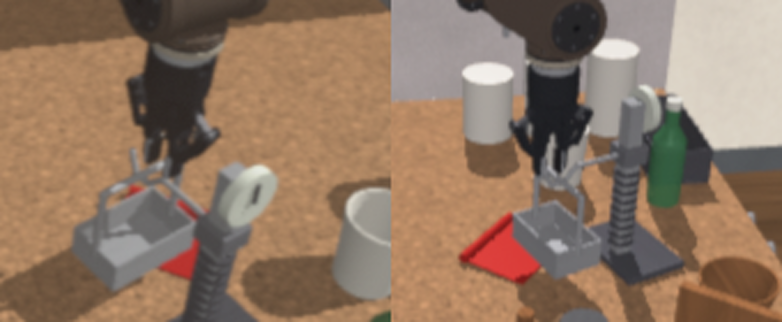

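The pan hangs free with the hook dipped about 26 mm, and the wrist force is zero. I'll withdraw straight up and wait.

Request:
jog_arm(steps=[{"tx": 0, "ty": 0, "tz": -4, "rx": 0, "ry": 0, "rz": 0, "fingers": 34}, {"tx": 0, "ty": 0, "tz": -8, "rx": 0, "ry": 0, "rz": 0, "fingers": 34}, {"tx": 0, "ty": 0, "tz": -15, "rx": 0, "ry": 0, "rz": 0, "fingers": 34}, {"tx": 0, "ty": 0, "tz": -25, "rx": 0, "ry": 0, "rz": 0, "fingers": 34}, {"tx": 0, "ty": 0, "tz": -30, "rx": 0, "ry": 0, "rz": 0, "fingers": 34}, {"tx": 0, "ty": 0, "tz": -30, "rx": 0, "ry": 0, "rz": 0, "fingers": 34}, {"tx": 0, "ty": -20, "tz": -10, "rx": 0, "ry": 0, "rz": 0, "fingers": 34}, {"tx": 0, "ty": -20, "tz": 0, "rx": 0, "ry": 0, "rz": 0, "fingers": 34}, {"tx": 0, "ty": -20, "tz": 0, "rx": 0, "ry": 0, "rz": 0, "fingers": 34}, {"tx": 0, "ty": -20, "tz": 0, "rx": 0, "ry": 0, "rz": 0, "fingers": 34}, {"tx": 0, "ty": -20, "tz": 0, "rx": 0, "ry": 0, "rz": 0, "fingers": 34}, {"tx": 0, "ty": 0, "tz": 0, "rx": 0, "ry": 0, "rz": 0, "fingers": 34}])

```text
time: 46.92
ee_pos: [0.5149, 0.1647, 0.3048]
ee_rot: [0.568, 0.823, 0.0, 0.0]
wrist_force: [0.3, 0.4, 0.2]
gripper_width: 0.0289
```

Request:
jog_arm(steps=[{"tx": 0, "ty": 0, "tz": 0, "rx": 0, "ry": 0, "rz": 0, "fingers": 34}, {"tx": 0, "ty": 0, "tz": 0, "rx": 0, "ry": 0, "rz": 0, "fingers": 34}, {"tx": 0, "ty": 0, "tz": 0, "rx": 0, "ry": 0, "rz": 0, "fingers": 34}, {"tx": 0, "ty": 0, "tz": 0, "rx": 0, "ry": 0, "rz": 0, "fingers": 34}, {"tx": 0, "ty": 0, "tz": 0, "rx": 0, "ry": 0, "rz": 0, "fingers": 34}, {"tx": 0, "ty": 0, "tz": 0, "rx": 0, "ry": 0, "rz": 0, "fingers": 34}, {"tx": 0, "ty": 0, "tz": 0, "rx": 0, "ry": 0, "rz": 0, "fingers": 34}, {"tx": 0, "ty": 0, "tz": 0, "rx": 0, "ry": 0, "rz": 0, "fingers": 34}, {"tx": 0, "ty": 0, "tz": 0, "rx": 0, "ry": 0, "rz": 0, "fingers": 34}, {"tx": 0, "ty": 0, "tz": 0, "rx": 0, "ry": 0, "rz": 0, "fingers": 34}, {"tx": 0, "ty": 0, "tz": 0, "rx": 0, "ry": 0, "rz": 0, "fingers": 34}, {"tx": 0, "ty": 0, "tz": 0, "rx": 0, "ry": 0, "rz": 0, "fingers": 34}, {"tx": 0, "ty": 0, "tz": 0, "rx": 0, "ry": 0, "rz": 0, "fingers": 34}, {"tx": 0, "ty": 0, "tz": 0, "rx": 0, "ry": 0, "rz": 0, "fingers": 34}, {"tx": 0, "ty": 0, "tz": 0, "rx": 0, "ry": 0, "rz": 0, "fingers": 34}, {"tx": 0, "ty": 0, "tz": 0, "rx": 0, "ry": 0, "rz": 0, "fingers": 34}, {"tx": 0, "ty": 0, "tz": 0, "rx": 0, "ry": 0, "rz": 0, "fingers": 34}, {"tx": 0, "ty": 0, "tz": 0, "rx": 0, "ry": 0, "rz": 0, "fingers": 34}, {"tx": 0, "ty": 0, "tz": 0, "rx": 0, "ry": 0, "rz": 0, "fingers": 34}, {"tx": 0, "ty": 0, "tz": 0, "rx": 0, "ry": 0, "rz": 0, "fingers": 34}])

```text
time: 48.58
ee_pos: [0.5174, 0.1655, 0.3035]
ee_rot: [0.568, 0.823, 0.0, 0.0]
wrist_force: [0.2, 0.5, -0.2]
gripper_width: 0.0288
```

```bash
python3 -c "
from hv import *
view('hk6.png'); view('hk7.png')
for n in('scene','side'):
    pull(n,.316); pull(n,.087); flap(n)
    im,P,W,f,c=cap(n); rect(box(P,im,.56,.64,-.21,-.11,.165,.18),'shA'); rect(box(P,im,.46,.55,-.29,-.2,.165,.18),'shB'); save('end'+n+'.png',im)
"
```

```text
t 48.58 p [0.5174 0.1655 0.3035] yaw_y 20.8 z [ 0.  0. -1.] F [ 0.2  0.5 -0.2] w 0.0288 q [ 0.19  0.31  1.67  0.    1.16 -0.18]
scene [(-19, np.float64(0.2)), (-14, np.float64(0.202)), (-9, np.float64(0.189)), (-4, np.float64(0.184)), (0, np.float64(0.183)), (5, np.float64(0.186)), (10, np.float64(0.188)), (15, np.float64(0.183)), (20, np.float64(0.183)), (25, np.float64(0.189)), (30, np.float64(0.19)), (35, np.float64(0.196)), (40, np.float64(0.198))]
 bar h 0.0086 zmax 0.1855 n50
side [(-19, np.float64(0.202)), (-14, np.float64(0.197)), (-9, np.float64(0.183)), (-4, np.float64(0.183)), (0, np.float64(0.187)), (5, np.float64(0.187)), (10, np.float64(0.184)), (15, np.float64(0.184)), (20, np.float64(0.189)), (25, np.float64(0.192)), (30, np.float64(0.2)), (35, np.float64(0.198)), (40, np.float64(0.2))]
 bar h 0.0014 zmax 0.1869 n24
t 48.68 p [0.5174 0.1655 0.3035] yaw_y 20.8 z [ 0. -0. -1.] F [ 0.7 -0.7  0. ] w 0.0287 q [ 0.19  0.31  1.67 -0.    1.16 -0.18]
scene [(-19, np.float64(0.202)), (-14, np.float64(0.202)), (-9, np.float64(0.196)), (-4, np.float64(0.183)), (0, np.float64(0.18
[... 850 characters left out ...]
0.1251; 70 0.14; 90 0.153; 110 0.0987; 130 0.0982; 150 0.0979; 170 0.0913; 190 0.0969; 210 0.0954; 
shA 340 [ 0.5907 -0.1542] [0.0597 0.0613] 66.2 z [0.166 0.173 0.176]
shB 305 [ 0.5158 -0.2455] [0.0576 0.0609] 72.2 z [0.166 0.173 0.177]
side uv 0.32 68 [0.5007 0.3114] [0.1474 0.0491] 5.0 z [0.101 0.103 0.109]
[ 0.5584 -0.0624  0.104 ]
side uv 0.09 186 [0.5012 0.0864] [0.146 0.059] 0.3 z [0.101 0.102 0.109]
[ 0.4413 -0.2549  0.1033]
10 0.0982; 30 0.0992; 50 0.1078; 70 0.139; 90 0.1569; 110 0.0996; 130 0.0989; 150 0.0991; 170 0.0836; 190 0.096; 210 0.0962; 
shA 276 [ 0.588  -0.1566] [0.0631 0.0551] 79.9 z [0.166 0.174 0.177]
shB 358 [ 0.512  -0.2455] [0.06   0.0607] 19.6 z [0.166 0.174 0.176]
```

View pics/endscene.png

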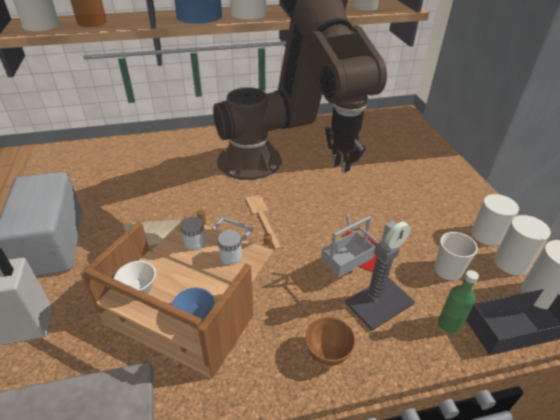

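```bash
python3 -c "
from h import *
print(r.finish_job()); st()"
```

```text
the job is handed in; nothing more can be done
None
the job is handed in; nothing more can be done
```

The weighing corner is set up and handed in, at about 49 s of the 210 s allowed; no verdict came back.

- **Supports:** I pulled both out to their stops before touching the flap. On the left one the gripper slipped off the dowel near the stop, so I hooked behind it and pulled it the last few millimetres. The two dowels ended level with each other to about 1.5 mm. I didn't re-measure them at the end, as the final filter also caught the flap, but nothing touched them after the flap went down.
- **Flap:** I gripped it by its bar and lowered it slowly. It reads level, with its upper face at about 98 mm along its whole depth.
- **Shakers:** Only two were there. One had been knocked about 3 cm aside, and I found it again before gripping it. Both now stand upright on the flap, with their tops 173–174 mm above the counter.
- **Pan:** It hangs by its handle in the hook seat, and the hook has dipped about 26 mm. Its height did not change by more than 1 mm from before I withdrew to about 3 s later. Two close readings just before hand-in also agreed.
- **Forces:** The highest reading was on the right support, about 48 N at the wrist while the pads gripped its dowel slightly off-centre. I can't confirm how the judging counts that; the gripper's body did not appear to be touching anything.
- **Bystanders:** I didn't touch the scraper, spatula or stone fragment. They look unmoved in the last picture, but I didn't re-measure their positions.

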